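# Turn, emboss and file the box tags

## Task

The two or three box tags lie blue side up in the turn-over tray: swing the tray over by its red handle so that they all tumble yellow side up onto its other leaf, then lay them all flat and side by side, yellow up, in the press bed, pull the press lever right down to its stop over them and let it go back up. Then put all the tags in the grey out tray, flat and yellow side up (stacked is fine), swing the turn-over tray back to its starting position, and leave the tape roll, glue jar and pen cup alone.

Things in the scene. Friction and masses are not known exactly. Their poses are not given: they have to be found in the camera images.
- tag1: Box tag, a rigid plate 54 x 34 x 9 mm, about 30 g; blue on its +z face, yellow on its -z face, grey edges, a small black dot near one short edge (+x) on both faces. Origin at its centre, x along the 54 mm length, y along the 34 mm width (the way to grip it). Starts blue up in the turn-over tray. Two or three of the tags are present.
- tag2: Box tag, a rigid plate 54 x 34 x 9 mm, about 30 g; blue on its +z face, yellow on its -z face, grey edges, a small black dot near one short edge (+x) on both faces. Origin at its centre, x along the 54 mm length, y along the 34 mm width (the way to grip it). Starts blue up in the turn-over tray. Two or three of the tags are present.
- tag3: Box tag, a rigid plate 54 x 34 x 9 mm, about 30 g; blue on its +z face, yellow on its -z face, grey edges, a small black dot near one short edge (+x) on both faces. Origin at its centre, x along the 54 mm length, y along the 34 mm width (the way to grip it). Starts blue up in the turn-over tray. Two or three of the tags are present.
- turn_tray (a joint): Tray's hinge angle, 0 (start) to 1.85 rad (stop). Two aluminium leaves form an open 110 degree V: at 0 the starting leaf is level, the landing leaf rises behind it; growing angle lifts the handle up and over. At 1.22 the landing leaf is level, good for picking. Parts slide into the V, then tumble onto the landing leaf past about 1.7 (go to 1.83). Stiff hinge (3 N at the handle): stays where left.
- tray_hinge (a point): Middle of the tray's hinge line, at the bottom of the V, 75 mm above the table. y runs along the hinge; x, level, points from the starting leaf to the landing leaf. Fixed to the tray's stand.
- tray_handle (a point): Middle of the tray's handle, a round red bar 10 mm thick and 100 mm long parallel to the hinge, 140 mm from the hinge in the plane of the starting leaf's floor and 46 mm clear of that leaf's end wall. It can be gripped from above and turns in the grip.
- start_leaf (a point): Middle of the starting leaf's inner floor. The leaf is 85 mm from hinge to end wall and 250 mm wide inside, walls about 13 to 20 mm high. At tray angle 0 the tags lie here about 68 mm apart along y, with their long side across the hinge. z is normal to the floor.
- landing_leaf (a point): On the landing leaf's inner floor, midway along the hinge's length and 46 mm out from the hinge. x points outwards from the hinge along the floor, y along the hinge, z out of the floor. The leaf is 92 mm long and 250 mm wide inside, walls about 17 to 24 mm high, no dividers.
- press_bed (a point): Centre of the green press's bed floor, 20 mm above the table. The bed is a dark recess 68 mm (x) by 230 mm (y) with a steel rim 5 mm high; tags lie in it side by side along y, each with its long side along x. x points to the lever's hinge, z up. The press plate covers y from -102 to 102 mm, x from -25 to 25 mm.
- press_lever (a joint): Press lever's angle, 0 (up, leaning 20 degrees back, sprung) to 1.92 rad (down at its stop, the steel plate then 0.5 mm above tags lying flat in the bed). Needs about 3 N at the handle at first, 7 to 12 N at the bottom; let go, it swings back up in about 2 s.
- press_hinge (a point): Middle of the lever's hinge line at the back of the press, 45 mm above the table, 85 mm behind the bed's centre. y along the hinge. Fixed to the press.
- press_handle (a point): Middle of the lever's handle, a round red bar 10 mm thick, 212 mm long, parallel to the hinge, 180 mm from it. Up, it is 214 mm above the table behind the hinge; down, it is 45 mm above the table, 95 mm from the bed's centre on the other side from the hinge. It swings over the bed. Can be gripped from above; turns in the grip.
- out_tray: Loose grey open plastic tray, 86 mm (x) x 112 mm (y) x 26 mm high outside, walls and floor 4 mm, 0.4 kg. Origin at the centre of its underside. A tag fits with its 54 mm side along the tray's x, leaving room for fingers along y; tags may be stacked.
- tape_roll: Bystander: cardboard tape roll, 84 mm across, 24 mm high. Origin at the centre of its underside.
- glue_jar: Bystander: jar 52 mm across, 70 mm high. Origin at the centre of its underside.
- pen_cup: Bystander: dark cup 72 mm across, 90 mm high. Origin at the centre of its underside.
There are look-alikes about, which are no part of the job. What is shaped like the tag2 but green or pink is not meant. What is shaped like the tag1 but white is not meant.

How it is judged:
On the way, in this order (a step that is already met when the one before it is completed fails the run):
1. every tag has tumbled yellow side up onto the tray's landing leaf (x of tag1 in the frame of landing_leaf between -0.05 and 0.05 m and y of tag1 in the frame of landing_leaf between -0.125 and 0.125 m and z of tag1 in the frame of landing_leaf between 0 and 0.012 m and angle between each of tag1, tag2, tag3's own z axis and vertical above 2.3 rad and x of tag2 in the frame of landing_leaf between -0.05 and 0.05 m and y of tag2 in the frame of landing_leaf between -0.125 and 0.125 m and z of tag2 in the frame of landing_leaf between 0 and 0.012 m and x of tag3 in the frame of landing_leaf between -0.05 and 0.05 m and y of tag3 in the frame of landing_leaf between -0.125 and 0.125 m and z of tag3 in the frame of landing_leaf between 0 and 0.012 m and value of joint turn_tray above 1 rad), for 0.2 s.
2. every tag lies flat and yellow up in the press bed, and the lever is down at its stop over them (x of tag1 in the frame of press_bed between -0.018 and 0.018 m and y of tag1 in the frame of press_bed between -0.103 and 0.103 m and z of tag1 in the frame of press_bed between 0 and 0.0075 m and angle between each of tag1, tag2, tag3's own z axis and vertical above 3 rad and x of tag2 in the frame of press_bed between -0.018 and 0.018 m and y of tag2 in the frame of press_bed between -0.103 and 0.103 m and z of tag2 in the frame of press_bed between 0 and 0.0075 m and x of tag3 in the frame of press_bed between -0.018 and 0.018 m and y of tag3 in the frame of press_bed between -0.103 and 0.103 m and z of tag3 in the frame of press_bed between 0 and 0.0075 m and value of joint press_lever above 1.86 rad), for 0.2 s.
3. the lever is back up (value of joint press_lever below 0.15 rad), for 0.2 s.
At the end, for the whole second after the job is handed in: Every tag is inside the out tray, flat within 8 degrees, yellow side up and at rest (stacked or side by side); the turn-over tray is back within 0.12 rad of its start, the press lever is up (within 0.15 rad) and the out tray stands level (x of tag1 in the frame of out_tray between -0.043 and 0.043 m and y of tag1 in the frame of out_tray between -0.056 and 0.056 m and z of tag1 in the frame of out_tray between 0.003 and 0.042 m and angle between each of tag1, tag2, tag3's own z axis and vertical above 3 rad and linear speed of each of tag1, tag2, tag3 below 0.02 m/s and x of tag2 in the frame of out_tray between -0.043 and 0.043 m and y of tag2 in the frame of out_tray between -0.056 and 0.056 m and z of tag2 in the frame of out_tray between 0.003 and 0.042 m and x of tag3 in the frame of out_tray between -0.043 and 0.043 m and y of tag3 in the frame of out_tray between -0.056 and 0.056 m and z of tag3 in the frame of out_tray between 0.003 and 0.042 m and value of joint turn_tray below 0.12 rad and value of joint press_lever below 0.15 rad and angle between out_tray's own z axis and vertical below 0.1 rad); the robot touches nothing.
It fails at once if a bystander (tape roll, glue jar or pen cup) is pushed more than 30 mm (distance of any of tape_roll, glue_jar, pen_cup from where it was at the start of the episode above 0.03 m).
Of tag1, tag2, tag3 only 2 to 3 are there at a start; the rules pass over those that are not, and their reading is None.
At some moment in a run one of out_tray may be knocked a few centimetres aside while the robot is not near it.
Once in a run the grip may slacken for a moment while it holds something.
It also fails if it takes over 210 s, if anything falls off the work surface, if the arm or the gripper's body presses on something with over 40 N, if the wrist force passes 120 N, or if a joint passes its speed limit or range.

## Robot

A 6-joint arm with a two-finger parallel gripper is mounted at the origin on the work surface. World frame = base frame: x ahead of the robot, y to its left, z up, the work surface at z = 0. Lengths are in m, angles in rad, forces in N, time in s.
With the tool pointing down it reaches from about 0.425 to 0.925 m from the base axis. Payload 12.5 kg.
Tool frame: the origin (TCP) lies on the mounting face of the last link; the fingertips stand 173 mm ahead of it and the grasp point (between the pads) lies 155 mm ahead of it; z points along the fingers, x is the direction in which the jaws open and shut, and the axes are right-handed (so a half turn about z gives the same grasp; the last joint's range is limited). The gripper opens to 85 mm and grips with 20 to 120 N. Pads are 22 mm wide; open, the fingers measure 114 mm over their backs; the gripper's body (76 mm by 85 mm) begins 54 mm behind the grasp point. The pads swing forward as they close: fully open they stand 13 mm farther back than shut.
Start: joints at [-1.358, 0.491, 1.559, -0, 1.092, -0.106], TCP at [0.196, -0.594, 0.405] pointing down, gripper open.
Joint ranges: [-3.1, 3.1], [-0.84, 2.19], [0.05, 2.79], [-1.13, 4.28], [0.06, 2.93], [-2.69, 2.69]. Speed limits (rad/s): [2.22, 2.22, 2.79, 3.14, 3.14, 3.14].

## Interface

Orientations are given as a 3x3 rotation matrix whose columns are the frame's x, y, z axes.
In Python, from station import env gives the robot as it stands.
- The arm moves only by the tool carry_out, never from a script. Its argument "targets" is a list of rows, each a list of 7 numbers: the shift along the world's x, y, z in cm, then the turn, a rotation vector about the world's x, y, z in degrees, then the finger opening in cm, from 0 to 8.54. A call has 1 to 20 rows; each row shifts and turns the commanded pose from where the row before left it; what a row does not reach is not made up. A row lasts 1/12 s, in which the tool goes at most 41.7 mm and 7.16 degrees, less where a joint would pass 70% of its speed; a pose out of reach is approached as far as the arm can. A call with a gripper value outside its range is refused whole. The fingers move at their own pace and stop on an object; the grip force is fixed at half the most. Time passes only in rows, so rows that do not move let the fingers close. It gives the time, the measured TCP pose, the force and the opening at its end, in the units of the state.
- env.get_state(): the state, without advancing time (a new reading comes with each control period).
- env.read_camera(name): name is "side" or "top"; returns a dict with "img" (480x640x3 uint8, red, green, blue), "range_z" (480x640 float32, m along the optical axis (not along the pixel's ray), 0 where there is no reading), "fx", "fy", "cx", "cy" (pixels), "R" (3x3) and "t" (3): a world point X has camera coordinates R X + t. Camera axes: x right, y down, z forward; pixel columns grow to the right and rows downward; lengths in m; the calibration is good to about 2 mm. A picture is of the moment at which its call begins.
- env.job_done(): hands the job in, once; it reports no verdict.
The state is a dict: "time_s": time; "joint_pos": joint angles; "qd": joint speeds; "joint_efforts": joint torques, N m; "position": TCP position; "eef_rot": TCP orientation; "ft_force": force on the tool from outside, world axes, zero at the start; "ft_torque": the same for the moment, N m; "gripper_width": finger opening in m.
Only numpy, scipy, OpenCV 4.12 (cv2) and the standard library are available. Lean on these libraries where they do the work, as an engineer would, in place of code of your own. Each camera call takes 0.05 s, during which the arm holds its last target. There are 200 camera calls.

## Working session

There is one attempt and no reset: what is moved stays moved. The work goes in short steps, Python scripts to look and compute and a tool call to move; the robot and the scene stay as the last step left them, time stands still between calls to the robot, and variables do not carry over. Pictures are saved under pics/ and viewed, about 12 in all and at most 16, crops included, and the job is handed in when it is done.

Besides the shell and the picture viewer there is one more tool, called after "Call:" by a JSON object that holds its "method" and its "body", one argument or row to a line. carry_out: Moves the arm, as the interface text tells. Its arguments: {"type":"object","properties":{"targets":{"type":"array"}},"required":["targets"]}

```bash
ls; mkdir -p pics
cat > h.py <<'E'
import numpy as np,cv2
from station import env
def cam(n,save=None):
    c=env.read_camera(n)
    if save: cv2.imwrite('pics/'+save,c['img'][:,:,::-1])
    return c
def pts(c):
    v,u=np.mgrid[:480,:640]; z=c['range_z']
    P=np.stack([(u-c['cx'])/c['fx']*z,(v-c['cy'])/c['fy']*z,z],-1)
    return (P-c['t'])@c['R']   # R^T (P-t)
def ray(c,u,v,h):
    d=np.array([(u-c['cx'])/c['fx'],(v-c['cy'])/c['fy'],1])@c['R']; o=-c['R'].T@c['t']
    return o+d*(h-o[2])/d[2]
def st():
    s=env.get_state(); print('t',round(s['time_s'],2),'p',np.round(s['position'],4),'g',round(s['gripper_width'],4),'F',np.round(s['ft_force'],1)); print(np.round(s['eef_rot'],3).tolist(), np.round(s['joint_pos'],2)); return s
E
python3 - <<'E'
from h import *
for n in ('top','side'):
    c=cam(n,n+'0.png'); print(n,-c['R'].T@c['t'],c['fx'],np.round(c['R'],2).tolist())
st()
E
```

```text
pics
top [ 0.30723253 -0.00573939  1.59247199] 518.6652123240749 [[-0.01, -1.0, 0.02], [-0.99, 0.01, -0.12], [0.12, -0.02, -0.99]]
side [ 0.27027774 -0.82309902  0.95738006] 513.5072744255095 [[0.96, -0.29, -0.01], [-0.21, -0.67, -0.71], [0.2, 0.68, -0.7]]
t 0.1 p [ 0.1959 -0.5935  0.4042] g 0.0856 F [-0.5  0.1  0.1]
[[0.313, -0.95, -0.0], [-0.95, -0.313, 0.001], [-0.001, -0.0, -1.0]] [-1.36  0.49  1.56 -0.    1.09 -0.11]
```

View pics/top0.png

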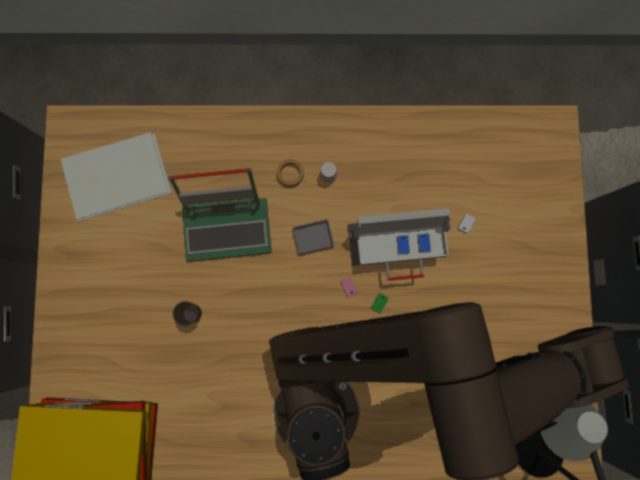

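View pics/side0.png

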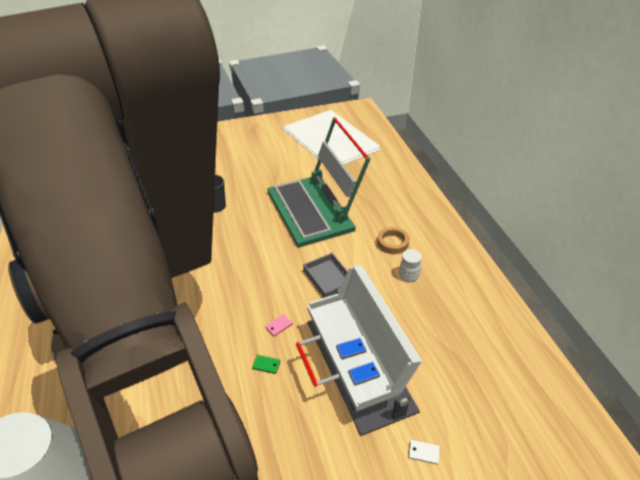

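Top view: blue tags at (403,244) and (424,242), and the third slot near (382,245) is empty, so there are two tags. The look-alikes are white (467,224), pink (349,287) and green (380,303). The tray handle is at (405,277), the press at (227,230), the out tray at (313,237), the tape roll at (290,173), the jar at (328,172) and the pen cup at (187,314). Next I'll measure the geometry.

```bash
cat >> h.py <<'E'
def mask(c,lo,hi,box=None):
    hsv=cv2.cvtColor(c['img'],cv2.COLOR_RGB2HSV); m=cv2.inRange(hsv,np.array(lo),np.array(hi))
    if box:
        k=np.zeros_like(m); x0,y0,x1,y1=box; k[y0:y1,x0:x1]=255; m&=k
    return m
def blobs(c,lo,hi,box=None,amin=25):
    m=mask(c,lo,hi,box); P=pts(c); n,l,s,ce=cv2.connectedComponentsWithStats(m); out=[]
    for i in range(1,n):
        if s[i,4]<amin: continue
        q=P[(l==i)&(c['range_z']>0)]
        r=cv2.minAreaRect(np.argwhere(l==i)[:,::-1].astype(np.float32))
        e=np.linalg.svd(q-q.mean(0),full_matrices=False)[2][0] if len(q)>3 else None
        out.append((ce[i].round(1),s[i,4],np.median(q,0).round(4),np.round(e,3),q.min(0).round(3),q.max(0).round(3),r))
    return out
RED1=((0,120,60),(6,255,255)); RED2=((174,120,60),(180,255,255)); BLUE=((105,120,50),(130,255,255)); YEL=((22,120,80),(35,255,255)); GREEN=((70,80,30),(90,255,255))
E
python3 - <<'E'
from h import *
for n,b in (('top',(160,130,500,320)),('side',(220,100,480,450))):
    c=cam(n)
    for nm,k in (('red',RED1),('blue',BLUE),('green',GREEN)):
        print(n,nm)
        for o in blobs(c,*k,b): print(*[x.tolist() if hasattr(x,'tolist') else x for x in o])
    P=pts(c)
    if n=='top':
        for nm,(u0,v0,u1,v1) in dict(out=(288,215,338,260),tray=(340,205,455,285),bed=(178,195,275,265)).items():
            q=P[v0:v1,u0:u1]; 
            np.set_printoptions(linewidth=250,precision=3,suppress=True)
            print(nm); print((q[::5,::7,2]*1000).astype(int))
        for u,v in ((313,237),(313,215),(313,255),(402,215),(402,230),(402,237),(402,262),(227,235)): print(u,v,P[v,u])
E
```

```text
top red
[208.1, 173.5] 186 [0.6724, 0.2918, 0.2178] [-0.103, 0.995, 0.007] [0.659, 0.187, 0.21] [0.685, 0.386, 0.224] ((208.98558044433594, 173.3585968017578), (2.5784475803375244, 74.53134155273438), 84.17366027832031)
[405.0, 276.9] 78 [0.3969, -0.2617, 0.0789] [-0.094, 0.996, 0.004] [0.391, -0.311, 0.07] [0.403, -0.212, 0.087] ((404.9801940917969, 276.8019714355469), (2.388089179992676, 34.229278564453125), 84.2894058227539)
top blue
[424.0, 242.4] 162 [0.4978, -0.32, 0.0831] [-0.997, -0.074, -0.028] [0.475, -0.335, 0.074] [0.523, -0.304, 0.092] ((423.9923400878906, 242.43850708007812), (16.248550415039062, 9.798744201660156), 82.87498474121094)
[402.9, 244.3] 162 [0.4933, -0.2572, 0.0835] [-0.998, -0.064, 0.008] [0.47, -0.272, 0.072] [0.518, -0.242, 0.092] ((402.8658447265625, 244.29270935058594), (16.233436584472656, 9.82840633392334), 83.6598129272461)
top green
out
[[  0  -4  -1  -2   1  -3   0   0]
 [ -8   0  -8 -11  -3  28   6   3]
 [ -7  -6  16   8   0   6   3  -4]
 [  2  -4   4   0   7   3  30   4]
 [  2  -3   1   7  -1   6  24   4]
 [  0  28   6   5   6   7  -3   0]
 [ -2
[... 3402 characters left out ...]
92285, 25.136981964111328), 74.05460357666016)
[363.6, 372.2] 351 [0.4974, -0.3231, 0.0847] [-0.997, -0.073, 0.002] [0.471, -0.339, 0.08] [0.523, -0.306, 0.088] ((363.70001220703125, 372.1000061035156), (13.914020538330078, 26.56313133239746), 71.56504821777344)
side green
[329.7, 131.3] 27 [0.6476, 0.3834, 0.1795] [-0.336, 0.004, -0.942] [0.637, 0.378, 0.148] [0.658, 0.39, 0.204] ((329.7408752441406, 131.08758544921875), (1.2815364599227905, 19.308483123779297), 19.983104705810547)
[317.8, 211.1] 1782 [0.5858, 0.2145, 0.0202] [-0.211, 0.975, -0.07] [0.456, 0.132, 0.004] [0.682, 0.399, 0.216] ((326.278076171875, 201.75094604492188), (68.64285278320312, 104.29594421386719), 73.49564361572266)
```

Run:
```python
import cv2
a=cv2.imread('pics/top0.png')[150:290,160:480]
cv2.imwrite('pics/topz.png',cv2.resize(a,None,fx=2.5,fy=2.5,interpolation=cv2.INTER_CUBIC))
```

```text
(no output)
```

View pics/topz.png

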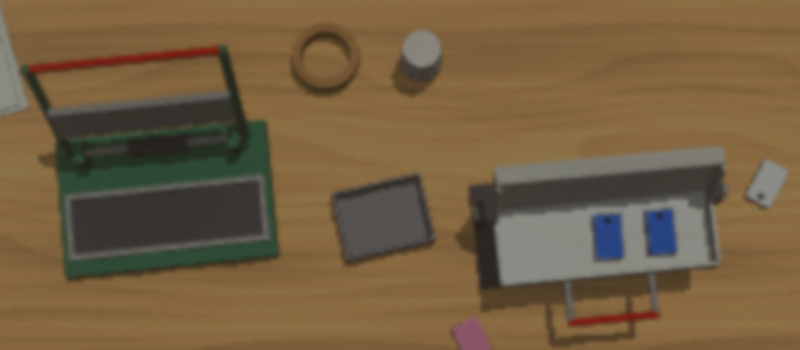

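Enlarged crop: only two blue tags are in the tray, with their dots on the far side, and the rest of the tray is empty. The white and pink plates lie outside it and aren't part of the job. I'm moving above the tray handle.

Call:
{"method": "carry_out", "body": {
  "targets": [
    [1.43, 2.35, -0.74, 0, 0, 5.5, 4],
    [1.43, 2.35, -0.74, 0, 0, 5.5, 4],
    [1.43, 2.35, -0.74, 0, 0, 5.5, 4],
    [1.43, 2.35, -0.74, 0, 0, 5.5, 4],
    [1.43, 2.35, -0.74, 0, 0, 5.5, 4],
    [1.43, 2.35, -0.74, 0, 0, 5.5, 4],
    [1.43, 2.35, -0.74, 0, 0, 5.5, 4],
    [1.43, 2.35, -0.74, 0, 0, 5.5, 4],
    [1.43, 2.35, -0.74, 0, 0, 5.5, 4],
    [1.43, 2.35, -0.74, 0, 0, 5.5, 4],
    [1.43, 2.35, -0.74, 0, 0, 5.5, 4],
    [1.43, 2.35, -0.74, 0, 0, 5.5, 4],
    [1.43, 2.35, -0.74, 0, 0, 5.5, 4],
    [1.43, 2.35, -0.74, 0, 0, 5.5, 4],
    [0, 0, 0, 0, 0, 0, 4],
    [0, 0, 0, 0, 0, 0, 4]
  ]
}}

```text
time_s: 1.53
position: [0.3966, -0.2637, 0.3009]
eef_rot: [[0.996, 0.094, -0.0], [0.094, -0.996, 0.0], [-0.0, -0.0, -1.0]]
ft_force: [-0.2, -0.3, 0.1]
gripper_width: 0.0398
```

Call:
{"method": "carry_out", "body": {
  "targets": [
    [0, 0, -1.5, 0, 0, 0, 4],
    [0, 0, -1.5, 0, 0, 0, 4],
    [0, 0, -1.5, 0, 0, 0, 4],
    [0, 0, -1.5, 0, 0, 0, 4],
    [0, 0, -1.1, 0, 0, 0, 4],
    [0, 0, 0, 0, 0, 0, 4],
    [0, 0, 0, 0, 0, 0, 0.5],
    [0, 0, 0, 0, 0, 0, 0.5],
    [0, 0, 0, 0, 0, 0, 0.5],
    [0, 0, 0, 0, 0, 0, 0.5],
    [0, 0, 0, 0, 0, 0, 0.5],
    [0, 0, 0, 0, 0, 0, 0.5],
    [0, 0, 0, 0, 0, 0, 0.5],
    [0, 0, 0, 0, 0, 0, 0.5]
  ]
}}

```text
time_s: 2.7
position: [0.3966, -0.2648, 0.2311]
eef_rot: [[0.996, 0.091, 0.003], [0.091, -0.996, -0.002], [0.002, 0.002, -1.0]]
ft_force: [5.5, 1.2, 1.4]
gripper_width: 0.0077
```

Run:
```python
import numpy as np
def arc(a0,a1,n,R,yaw):
    th=np.linspace(a0,a1,n+1); p=np.c_[-R*np.cos(th),R*np.sin(th)]*100; d=np.diff(p,axis=0)
    print([[round(x*np.cos(yaw),2),round(x*np.sin(yaw),2),round(z,2)] for x,z in d], p[-1]-p[0])
arc(0,.95,19,.14,.092); arc(.95,1.5,11,.14,.092);arc(1.5,1.84,9,.14,.092)
```

```text
[[np.float64(0.02), np.float64(0.0), np.float64(0.7)], [np.float64(0.05), np.float64(0.0), np.float64(0.7)], [np.float64(0.09), np.float64(0.01), np.float64(0.69)], [np.float64(0.12), np.float64(0.01), np.float64(0.69)], [np.float64(0.16), np.float64(0.01), np.float64(0.68)], [np.float64(0.19), np.float64(0.02), np.float64(0.67)], [np.float64(0.22), np.float64(0.02), np.float64(0.66)], [np.float64(0.26), np.float64(0.02), np.float64(0.65)], [np.float64(0.29), np.float64(0.03), np.float64(0.64)], [np.float64(0.32), np.float64(0.03), np.float64(0.62)], [np.float64(0.35), np.float64(0.03), np.float64(0.61)], [np.float64(0.38), np.float64(0.03), np.float64(0.59)], [np.float64(0.41), np.float64(0.04), np.float64(0.57)], [np.float64(0.44), np.float64(0.04), np.float64(0.55)], [np.float64(0.46), np.float64(0.04), np.float64(0.52)], [np.float64(0.49), np.float64(0.04), np.float64(0.5)], [np.float64(0.51), np.float64(0.05), np.float64(0.47)], [np.float64(0.53), np.float64(0.05), np.float64(0.45)], [np.float64(0.56), np.float64(0.05), np.float64(0.42)]] [ 5.85643675 11.38781707]
[[np.float64(0
[... 460 characters left out ...]
4(0.06), np.float64(0.14)], [np.float64(0.69), np.float64(0.06), np.float64(0.1)], [np.float64(0.69), np.float64(0.06), np.float64(0.07)]] [7.15324243 2.57711275]
[[np.float64(0.53), np.float64(0.05), np.float64(0.03)], [np.float64(0.53), np.float64(0.05), np.float64(0.01)], [np.float64(0.53), np.float64(0.05), np.float64(-0.01)], [np.float64(0.53), np.float64(0.05), np.float64(-0.03)], [np.float64(0.52), np.float64(0.05), np.float64(-0.05)], [np.float64(0.52), np.float64(0.05), np.float64(-0.07)], [np.float64(0.52), np.float64(0.05), np.float64(-0.09)], [np.float64(0.51), np.float64(0.05), np.float64(-0.11)], [np.float64(0.51), np.float64(0.05), np.float64(-0.13)]] [ 4.71381508 -0.46916787]
```

Call:
{"method": "carry_out", "body": {
  "targets": [
    [0.02, 0, 0.7, 0, 0, 0, 0.5],
    [0.05, 0, 0.7, 0, 0, 0, 0.5],
    [0.09, 0.01, 0.69, 0, 0, 0, 0.5],
    [0.12, 0.01, 0.69, 0, 0, 0, 0.5],
    [0.16, 0.01, 0.68, 0, 0, 0, 0.5],
    [0.19, 0.02, 0.67, 0, 0, 0, 0.5],
    [0.22, 0.02, 0.66, 0, 0, 0, 0.5],
    [0.26, 0.02, 0.65, 0, 0, 0, 0.5],
    [0.29, 0.03, 0.64, 0, 0, 0, 0.5],
    [0.32, 0.03, 0.62, 0, 0, 0, 0.5],
    [0.35, 0.03, 0.61, 0, 0, 0, 0.5],
    [0.38, 0.03, 0.59, 0, 0, 0, 0.5],
    [0.41, 0.04, 0.57, 0, 0, 0, 0.5],
    [0.44, 0.04, 0.55, 0, 0, 0, 0.5],
    [0.46, 0.04, 0.52, 0, 0, 0, 0.5],
    [0.49, 0.04, 0.5, 0, 0, 0, 0.5],
    [0.51, 0.05, 0.47, 0, 0, 0, 0.5],
    [0.53, 0.05, 0.45, 0, 0, 0, 0.5],
    [0.56, 0.05, 0.42, 0, 0, 0, 0.5],
    [0, 0, 0, 0, 0, 0, 0.5]
  ]
}}

```text
time_s: 4.37
position: [0.4533, -0.2597, 0.3467]
eef_rot: [[0.996, 0.093, -0.003], [0.093, -0.996, -0.002], [-0.004, 0.001, -1.0]]
ft_force: [-21.3, -4.3, 31.1]
gripper_width: 0.0076
```

Call:
{"method": "carry_out", "body": {
  "targets": [
    [-0.12, 0, 0.18, 0, 0, 0, 0.5],
    [0.58, 0.05, 0.39, 0, 0, 0, 0.5],
    [0.6, 0.05, 0.36, 0, 0, 0, 0.5],
    [0.61, 0.06, 0.33, 0, 0, 0, 0.5],
    [0.63, 0.06, 0.3, 0, 0, 0, 0.5],
    [0.64, 0.06, 0.27, 0, 0, 0, 0.5],
    [0.66, 0.06, 0.24, 0, 0, 0, 0.5],
    [0.67, 0.06, 0.2, 0, 0, 0, 0.5],
    [0.68, 0.06, 0.17, 0, 0, 0, 0.5]
  ]
}}

```text
time_s: 5.12
position: [0.5036, -0.255, 0.3698]
eef_rot: [[0.996, 0.092, -0.001], [0.092, -0.996, -0.001], [-0.001, 0.001, -1.0]]
ft_force: [-2.8, -5.0, -1.4]
gripper_width: 0.0072
```

Call:
{"method": "carry_out", "body": {
  "targets": [
    [0.68, 0.06, 0.14, 0, 0, 0, 0.5],
    [0.69, 0.06, 0.1, 0, 0, 0, 0.5],
    [0.69, 0.06, 0.07, 0, 0, 0, 0.5],
    [0.53, 0.05, 0.03, 0, 0, 0, 0.5],
    [0.53, 0.05, 0.01, 0, 0, 0, 0.5],
    [0.53, 0.05, -0.01, 0, 0, 0, 0.5],
    [0.53, 0.05, -0.03, 0, 0, 0, 0.5],
    [0.52, 0.05, -0.05, 0, 0, 0, 0.5],
    [0.52, 0.05, -0.07, 0, 0, 0, 0.5],
    [0.52, 0.05, -0.09, 0, 0, 0, 0.5],
    [0.51, 0.05, -0.11, 0, 0, 0, 0.5],
    [0.4, 0.04, -0.1, 0, 0, 0, 0.5],
    [0, 0, 0, 0, 0, 0, 0.5],
    [0, 0, 0, 0, 0, 0, 0.5],
    [0, 0, 0, 0, 0, 0, 0.5],
    [0, 0, 0, 0, 0, 0, 0.5],
    [0, 0, 0, 0, 0, 0, 0.5],
    [0, 0, 0, 0, 0, 0, 0.5]
  ]
}}

```text
time_s: 6.62
position: [0.5708, -0.2485, 0.3679]
eef_rot: [[0.996, 0.092, 0.002], [0.092, -0.996, -0.001], [0.002, 0.001, -1.0]]
ft_force: [5.0, -0.8, 5.2]
gripper_width: 0.0073
```

Run:
```python
from h import *
for n in ('top','side'):
    c=cam(n)
    a=c['img'][150:310,320:500] if n=='top' else c['img'][230:450,260:480]
    cv2.imwrite(f'pics/{n}1.png',cv2.resize(a,None,fx=2.7,fy=2.7)[:,:,::-1])
    for o in blobs(c,*YEL,(320,150,500,310) if n=='top' else (260,230,480,450)): print(n,o[0],o[1],o[2])
    for o in blobs(c,*RED1,(320,150,500,310) if n=='top' else (260,230,480,450)): print(n,'red',o[0],o[1],o[2])
a,b=[cv2.imread(f'pics/{n}1.png') for n in ('top','side')]
h=max(a.shape[0],b.shape[0]);a=cv2.copyMakeBorder(a,0,h-a.shape[0],0,0,0);b=cv2.copyMakeBorder(b,0,h-b.shape[0],0,0,0)
cv2.imwrite('pics/both1.png',cv2.resize(np.hstack([a,b]),None,fx=.72,fy=.72))
```

```text
side red [378.6 277.3] 26 [ 0.5628 -0.2059  0.2148]
side red [396.8 303.7] 101 [ 0.5721 -0.2767  0.2145]
```

View pics/both1.png

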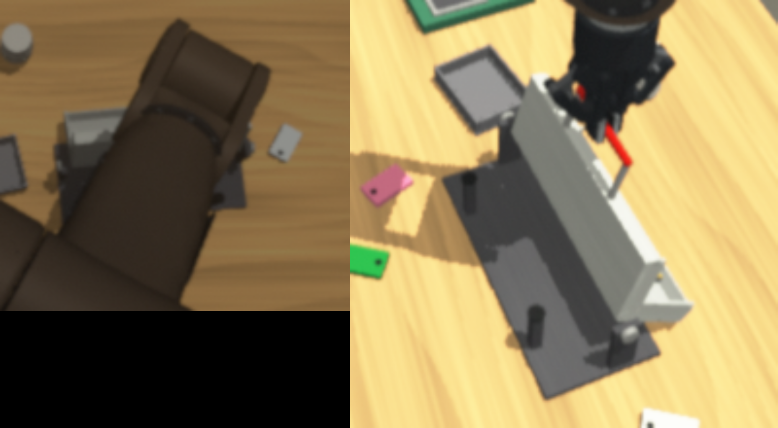

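The tray sits at about 1.83 rad, and a bit of yellow shows on the landing leaf at (658,272) in the montage. I'm swinging back to 1.22 rad, where that leaf is level.

```bash
cat > arc.py <<'E'
import numpy as np
def arc(a0,a1,n,R,yaw,g=0.5,s=1):
    # s=1: -R cos (tray); handle angle from -x
    th=np.linspace(a0,a1,n+1); p=np.c_[-R*np.cos(th),R*np.sin(th)]*100; p=np.c_[p[:,0]*np.cos(yaw),p[:,0]*np.sin(yaw),p[:,1]]
    d=np.diff(np.round(p,2),axis=0); print([[round(float(v),2) for v in r]+[0,0,0,g] for r in d])
E
python3 -c "
from arc import *
arc(1.83,1.22,14,.14,.092)"
```

```text
[[-0.59, -0.05, 0.15, 0, 0, 0, 0.5], [-0.59, -0.06, 0.11, 0, 0, 0, 0.5], [-0.6, -0.06, 0.09, 0, 0, 0, 0.5], [-0.61, -0.05, 0.07, 0, 0, 0, 0.5], [-0.6, -0.06, 0.04, 0, 0, 0, 0.5], [-0.61, -0.05, 0.01, 0, 0, 0, 0.5], [-0.61, -0.06, -0.01, 0, 0, 0, 0.5], [-0.6, -0.05, -0.05, 0, 0, 0, 0.5], [-0.61, -0.06, -0.06, 0, 0, 0, 0.5], [-0.6, -0.06, -0.1, 0, 0, 0, 0.5], [-0.59, -0.05, -0.12, 0, 0, 0, 0.5], [-0.59, -0.06, -0.14, 0, 0, 0, 0.5], [-0.59, -0.05, -0.18, 0, 0, 0, 0.5], [-0.57, -0.05, -0.19, 0, 0, 0, 0.5]]
```

Call:
{"method": "carry_out", "body": {
  "targets": [
    [-0.59, -0.05, 0.15, 0, 0, 0, 0.5],
    [-0.59, -0.06, 0.11, 0, 0, 0, 0.5],
    [-0.6, -0.06, 0.09, 0, 0, 0, 0.5],
    [-0.61, -0.05, 0.07, 0, 0, 0, 0.5],
    [-0.6, -0.06, 0.04, 0, 0, 0, 0.5],
    [-0.61, -0.05, 0.01, 0, 0, 0, 0.5],
    [-0.61, -0.06, -0.01, 0, 0, 0, 0.5],
    [-0.6, -0.05, -0.05, 0, 0, 0, 0.5],
    [-0.61, -0.06, -0.06, 0, 0, 0, 0.5],
    [-0.6, -0.06, -0.1, 0, 0, 0, 0.5],
    [-0.59, -0.05, -0.12, 0, 0, 0, 0.5],
    [-0.59, -0.06, -0.14, 0, 0, 0, 0.5],
    [-0.59, -0.05, -0.18, 0, 0, 0, 0.5],
    [-0.57, -0.05, -0.19, 0, 0, 0, 0.5],
    [0, 0, 0, 0, 0, 0, 0.5],
    [0, 0, 0, 0, 0, 0, 3],
    [0, 0, 0, 0, 0, 0, 3],
    [0, 0, 0, 0, 0, 0, 3],
    [0, 0, 0, 0, 0, 0, 3],
    [0, 0, 0, 0, 0, 0, 3]
  ]
}}

```text
time_s: 8.38
position: [0.487, -0.2561, 0.3631]
eef_rot: [[0.996, 0.092, -0.001], [0.092, -0.996, 0.0], [-0.001, -0.001, -1.0]]
ft_force: [-0.2, -0.0, -0.7]
gripper_width: 0.0297
```

Call:
{"method": "carry_out", "body": {
  "targets": [
    [0, 0, 2, 0, 0, 0, 3],
    [0, 0, 3, 0, 0, 0, 3],
    [0, 0, 3, 0, 0, 0, 3],
    [0, 3, 0, 0, 0, 5, 4],
    [0, 3, 0, 0, 0, 5, 4],
    [0, 3, 0, 0, 0, 5, 4],
    [0, 3, 0, 0, 0, 5, 4],
    [0, 3, 0, 0, 0, 5, 4],
    [0, 3, 0, 0, 0, 5, 5],
    [0, 3, 0, 0, 0, 5, 5],
    [0, 3, 0, 0, 0, 5, 5],
    [0, 0, 0, 0, 0, 5, 5],
    [0, 0, 0, 0, 0, 5, 5],
    [0, 0, 0, 0, 0, 5, 5],
    [0, 0, 0, 0, 0, 5, 5],
    [0, 0, 0, 0, 0, 5, 5],
    [0, 0, 0, 0, 0, 5, 5],
    [0, 0, 0, 0, 0, 5, 5],
    [0, 0, 0, 0, 0, 5, 5],
    [0, 0, 0, 0, 0, 5, 5]
  ]
}}

```text
time_s: 10.05
position: [0.487, -0.0161, 0.4433]
eef_rot: [[-0.009, 1.0, -0.001], [1.0, 0.009, 0.0], [0.0, -0.001, -1.0]]
ft_force: [-0.1, -0.0, 0.2]
gripper_width: 0.05
```

Run:
```python
from h import *
st()
for n in ('top','side'):
    c=cam(n)
    b=(340,150,500,310) if n=='top' else (260,230,480,450)
    for nm,k in (('yel',YEL),('red',RED1),('blue',BLUE)):
        for o in blobs(c,*k,b): print(n,nm,o[0],o[1],*o[2:6],o[6][1:])
    x0,y0,x1,y1=b
    cv2.imwrite(f'pics/{n}2.png',cv2.resize(c['img'][y0:y1,x0:x1],(400,400 if n=='top' else 400))[:,:,::-1])
cv2.imwrite('pics/both2.png',np.hstack([cv2.imread(f'pics/{n}2.png') for n in ('top','side')]))
```

```text
t 10.05 p [ 0.487  -0.0161  0.4433] g 0.05 F [-0.1 -0.   0.2]
[[-0.009, 1.0, -0.001], [1.0, 0.009, 0.0], [0.0, -0.001, -1.0]] [-0.17  0.25  1.83  0.    1.06 -1.75]
top yel [419.6 205.9] 177 [ 0.607  -0.3098  0.0841] [-0.995 -0.1    0.024] [ 0.581 -0.326  0.075] [ 0.633 -0.293  0.093] ((16.81612777709961, 10.348386764526367), 84.2894058227539)
top yel [399.  207.9] 174 [ 0.6012 -0.248   0.0842] [-0.995 -0.098  0.003] [ 0.576 -0.264  0.076] [ 0.627 -0.231  0.094] ((16.0, 11.0), 90.0)
top red [409.8 241.1] 162 [ 0.4861 -0.259   0.2075] [ 0.147 -0.266 -0.953] [ 0.478 -0.352  0.003] [ 0.522 -0.201  0.218] ((4.079652309417725, 39.403472900390625), 84.2894058227539)
side yel [398.9 330.8] 333 [ 0.6006 -0.2519  0.0856] [-0.994 -0.111 -0.014] [ 0.573 -0.271  0.081] [ 0.629 -0.232  0.091] ((13.928387641906738, 26.1336727142334), 68.96248626708984)
side yel [413.2 353.9] 367 [ 0.6057 -0.3127  0.0858] [-0.992 -0.124 -0.021] [ 0.58  -0.33   0.081] [ 0.633 -0.294  0.091] ((14.646345138549805, 26.492650985717773), 68.96248626708984)
side red [349.  309.8] 260 [ 0.485  -0.2557  0.2096] [ 0.176  0.649 -0.74 ] [ 0.476 -0.311  0.006] [ 0.543 -0.048  0.214] ((48.751522064208984, 5.412630081176758), 60.524105072021484)
```

View pics/both2.png

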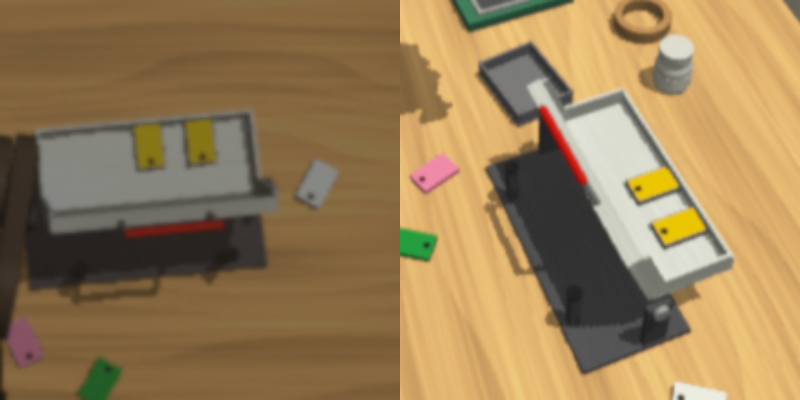

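Both tags lie yellow up on the level landing leaf, at (399,208) and (420,206) in the top image. That puts A at about (0.602, -0.2505) and B at about (0.606, -0.3115), with yaw about 5.5°. I'll pick A first.

Call:
{"method": "carry_out", "body": {
  "targets": [
    [1.15, -2.34, 0, 0, 0, 0.5, 4.5],
    [1.15, -2.34, 0, 0, 0, 0.5, 4.5],
    [1.15, -2.34, 0, 0, 0, 0.5, 4.5],
    [1.15, -2.34, 0, 0, 0, 0.5, 4.5],
    [1.15, -2.34, 0, 0, 0, 0.5, 4.5],
    [1.15, -2.34, 0, 0, 0, 0.5, 4.5],
    [1.15, -2.34, 0, 0, 0, 0.5, 4.5],
    [1.15, -2.34, 0, 0, 0, 0.5, 4.5],
    [1.15, -2.34, 0, 0, 0, 0.5, 4.5],
    [1.15, -2.34, 0, 0, 0, 0.5, 4.5],
    [0, 0, -3.5, 0, 0, 0, 4.5],
    [0, 0, -3.5, 0, 0, 0, 4.5],
    [0, 0, -3.5, 0, 0, 0, 4.5],
    [0, 0, -3.5, 0, 0, 0, 4.5],
    [0, 0, -1.5, 0, 0, 0, 4.5],
    [0, 0, -1.5, 0, 0, 0, 4.5],
    [0, 0, -0.5, 0, 0, 0, 4.5],
    [0, 0, 0, 0, 0, 0, 4.5]
  ]
}}

```text
time_s: 11.65
position: [0.6019, -0.2501, 0.2671]
eef_rot: [[-0.09, 0.996, -0.002], [0.996, 0.09, 0.001], [0.001, -0.002, -1.0]]
ft_force: [-0.5, 0.5, -0.2]
gripper_width: 0.0453
```

Run:
```python
from h import *
st()
c=cam('side')
cv2.imwrite('pics/s3.png',cv2.resize(c['img'][230:430,320:520],(600,600),interpolation=cv2.INTER_CUBIC)[:,:,::-1])
```

```text
t 11.65 p [ 0.6019 -0.2501  0.2671] g 0.0453 F [-0.5  0.5 -0.2]
[[-0.09, 0.996, -0.002], [0.996, 0.09, 0.001], [0.001, -0.002, -1.0]] [-0.5   0.68  1.61  0.    0.85 -2.16]
```

View pics/s3.png

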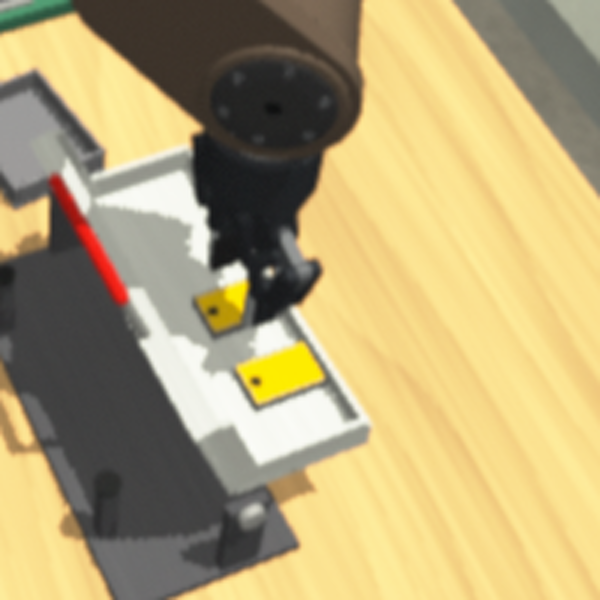

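The gripper straddles tag A and a finger sits in the gap beside tag B. Descending and closing.

Call:
{"method": "carry_out", "body": {
  "targets": [
    [0, 0, -0.6, 0, 0, 0, 4.5],
    [0, 0, -0.5, 0, 0, 0, 4.5],
    [0, 0, -0.4, 0, 0, 0, 4.5],
    [0, 0, -0.2, 0, 0, 0, 4.5],
    [0, 0, 0, 0, 0, 0, 4.5],
    [0, 0, 0, 0, 0, 0, 2.8],
    [0, 0, 0, 0, 0, 0, 2.8],
    [0, 0, 0, 0, 0, 0, 2.8],
    [0, 0, 0, 0, 0, 0, 2.8],
    [0, 0, 0, 0, 0, 0, 2.8],
    [0, 0, 0, 0, 0, 0, 2.8]
  ]
}}

```text
time_s: 12.62
position: [0.602, -0.2502, 0.2516]
eef_rot: [[-0.092, 0.996, 0.0], [0.996, 0.092, -0.0], [-0.0, 0.0, -1.0]]
ft_force: [-0.4, 0.1, 2.2]
gripper_width: 0.0321
```

Run:
```python
from h import *
st(); c=cam('top')
hsv=cv2.cvtColor(c['img'],cv2.COLOR_RGB2HSV)
for nm,b,h in (('bed',(182,215,275,262),.02),('out',(285,212,342,262),.026)):
    x0,y0,x1,y1=b; m=np.zeros((480,640),np.uint8); 
    if nm=='bed': k=(hsv[...,1]<70)&(hsv[...,2]<95)
    else: k=hsv[...,1]<60
    m[y0:y1,x0:x1]=(k[y0:y1,x0:x1]*255)
    cs=cv2.findContours(m,cv2.RETR_EXTERNAL,cv2.CHAIN_APPROX_NONE)[0]; q=max(cs,key=cv2.contourArea)
    r=cv2.minAreaRect(q); print(nm,r)
    X=np.array([ray(c,*p,h)[:2] for p in cv2.boxPoints(r)]); print(X.round(3).tolist(),X.mean(0).round(4))
    for i in range(2):
        e=X[i+1]-X[i]; print(np.linalg.norm(e).round(3),np.degrees(np.arctan2(e[1],e[0])).round(1))
```

```text
t 12.62 p [ 0.602  -0.2502  0.2516] g 0.0321 F [-0.4  0.1  2.2]
[[-0.092, 0.996, 0.0], [0.996, 0.092, -0.0], [-0.0, 0.0, -1.0]] [-0.5   0.7   1.62  0.    0.82 -2.16]
bed ((225.90414428710938, 236.56080627441406), (28.058382034301758, 82.73365783691406), 84.17366027832031)
[[0.558, 0.403], [0.583, 0.153], [0.496, 0.143], [0.472, 0.392]] [0.5273 0.2728]
0.252 -84.3
0.087 -173.9Traceback (most recent call last):
  File "<stdin>", line 9, in <module>
ValueError: max() iterable argument is empty
```

Tag A is gripped, with the fingers at 32 mm. The bed centre is about (0.5265, 0.2725) with yaw 5.9°, so A goes to bed y = +45 mm, at (0.522, 0.317).

Call:
{"method": "carry_out", "body": {
  "targets": [
    [0, 0, 2, 0, 0, 0, 2.8],
    [0, 0, 4, 0, 0, 0, 2.8],
    [0, 0, 4, 0, 0, 0, 2.8],
    [-0.53, 3.78, 0, 0, 0, 0, 2.8],
    [-0.53, 3.78, 0, 0, 0, 0, 2.8],
    [-0.53, 3.78, 0, 0, 0, 0, 2.8],
    [-0.53, 3.78, 0, 0, 0, 0, 2.8],
    [-0.53, 3.78, 0, 0, 0, 0, 2.8],
    [-0.53, 3.78, 0, 0, 0, 0, 2.8],
    [-0.53, 3.78, 0, 0, 0, 0, 2.8],
    [-0.53, 3.78, 0, 0, 0, 0, 2.8],
    [-0.53, 3.78, 0, 0, 0, 0, 2.8],
    [-0.53, 3.78, 0, 0, 0, 0, 2.8],
    [-0.53, 3.78, 0, 0, 0, 0, 2.8],
    [-0.53, 3.78, 0, 0, 0, 0, 2.8],
    [-0.53, 3.78, 0, 0, 0, 0, 2.8],
    [-0.53, 3.78, 0, 0, 0, 0, 2.8],
    [-0.53, 3.78, 0, 0, 0, 0.5, 2.8],
    [0, 0, 0, 0, 0, 0, 2.8]
  ]
}}

```text
time_s: 14.25
position: [0.521, 0.322, 0.3513]
eef_rot: [[-0.105, 0.994, 0.0], [0.994, 0.105, 0.001], [0.001, 0.001, -1.0]]
ft_force: [-0.2, -0.0, -0.3]
gripper_width: 0.0318
```

Run:
```python
from h import *
st()
for n in ('side','top'):
    c=cam(n)
    for o in blobs(c,*YEL,(160,150,500,350) if n=='top' else (220,100,480,450)): print(n,o[0],o[1],*o[2:6])
```

```text
t 14.25 p [0.521  0.322  0.3513] g 0.0318 F [-0.2 -0.  -0.3]
[[-0.105, 0.994, 0.0], [0.994, 0.105, 0.001], [0.001, 0.001, -1.0]] [ 0.45  0.53  1.65  0.    0.96 -1.23]
side [286.  150.5] 51 [0.5044 0.3186 0.1841] [-0.192 -0.981  0.022] [0.495 0.301 0.18 ] [0.516 0.335 0.188]
side [413.3 354. ] 367 [ 0.6061 -0.3123  0.0855] [-0.993 -0.121 -0.007] [ 0.579 -0.331  0.08 ] [ 0.634 -0.293  0.09 ]
top [419.6 205.9] 176 [ 0.6072 -0.3096  0.0846] [-0.995 -0.102  0.005] [ 0.581 -0.326  0.076] [ 0.632 -0.293  0.092]
```

Call:
{"method": "carry_out", "body": {
  "targets": [
    [0.05, -0.2, -3, 0, 0, 0, 2.8],
    [0, 0, -3, 0, 0, 0, 2.8],
    [0, 0, -3, 0, 0, 0, 2.8],
    [0, 0, -3, 0, 0, 0, 2.8],
    [0, 0, -2, 0, 0, 0, 2.8],
    [0, 0, -0.7, 0, 0, 0, 2.8],
    [0, 0, -0.5, 0, 0, 0, 2.8],
    [0, 0, -0.2, 0, 0, 0, 2.8],
    [0, 0, 0, 0, 0, 0, 2.8]
  ]
}}

```text
time_s: 15.1
position: [0.5234, 0.3145, 0.1982]
eef_rot: [[-0.1, 0.995, 0.001], [0.995, 0.1, 0.001], [0.0, 0.001, -1.0]]
ft_force: [-0.2, 0.8, 0.1]
gripper_width: 0.0319
```

Call:
{"method": "carry_out", "body": {
  "targets": [
    [0, 0, -0.2, 0, 0, 0, 2.8],
    [0, 0, 0, 0, 0, 0, 2.8],
    [0, 0, 0, 0, 0, 0, 4.5],
    [0, 0, 0, 0, 0, 0, 4.5],
    [0, 0, 0, 0, 0, 0, 4.5],
    [0, 0, 0, 0, 0, 0, 4.5],
    [0, 0, 1, 0, 0, 0, 4.5],
    [0, 0, 3, 0, 0, 0, 4.5],
    [0, 0, 4, 0, 0, 0, 4.5],
    [0, 0, 4, 0, 0, 0, 4.5],
    [0, 0, 3, 0, 0, 0, 4.5],
    [0, 0, 0, 0, 0, 0, 4.5]
  ]
}}

```text
time_s: 16.1
position: [0.5233, 0.3151, 0.3526]
eef_rot: [[-0.101, 0.995, 0.009], [0.995, 0.101, 0.004], [0.003, 0.01, -1.0]]
ft_force: [-0.1, 0.4, 0.5]
gripper_width: 0.045
```

Call:
{"method": "carry_out", "body": {
  "targets": [
    [0.48, -3.7, 0, 0, 0, 0, 4.5],
    [0.48, -3.7, 0, 0, 0, 0, 4.5],
    [0.48, -3.7, 0, 0, 0, 0, 4.5],
    [0.48, -3.7, 0, 0, 0, 0, 4.5],
    [0.48, -3.7, 0, 0, 0, 0, 4.5],
    [0.48, -3.7, 0, 0, 0, 0, 4.5],
    [0.48, -3.7, 0, 0, 0, 0, 4.5],
    [0.48, -3.7, 0, 0, 0, 0, 4.5],
    [0.48, -3.7, 0, 0, 0, 0, 4.5],
    [0.48, -3.7, 0, 0, 0, 0, 4.5],
    [0.48, -3.7, 0, 0, 0, 0, 4.5],
    [0.48, -3.7, 0, 0, 0, 0, 4.5],
    [0.48, -3.7, 0, 0, 0, 0, 4.5],
    [0.48, -3.7, 0, 0, 0, 0, 4.5],
    [0.48, -3.7, 0, 0, 0, 0, 4.5],
    [0.48, -3.7, 0, 0, 0, 0, 4.5],
    [0.48, -3.2, 0, 0, 0, 0, 4.5],
    [0, 0, 0, 0, 0, 0, 4.5],
    [0, 0, 0, 0, 0, 0, 4.5]
  ]
}}

```text
time_s: 17.68
position: [0.6042, -0.3107, 0.345]
eef_rot: [[-0.098, 0.995, -0.001], [0.995, 0.098, 0.0], [0.001, -0.001, -1.0]]
ft_force: [0.3, 1.0, -1.6]
gripper_width: 0.045
```

Run:
```python
from h import *
st()
for n in ('side','top'):
    c=cam(n)
    for o in blobs(c,*YEL,(160,150,500,350) if n=='top' else (220,100,480,450)): print(n,o[0],o[1],*o[2:6])
```

```text
t 17.68 p [ 0.6042 -0.3107  0.345 ] g 0.045 F [ 0.3  1.  -1.6]
[[-0.098, 0.995, -0.001], [0.995, 0.098, 0.0], [0.001, -0.001, -1.0]] [-0.57  0.63  1.48  0.    1.04 -2.24]
side [295.4 196.2] 151 [0.5226 0.3148 0.0288] [-0.988 -0.156  0.004] [0.495 0.295 0.02 ] [0.549 0.345 0.034]
side [413.4 354.1] 361 [ 0.6063 -0.3129  0.0855] [-0.992 -0.126 -0.014] [ 0.579 -0.331  0.082] [ 0.634 -0.293  0.091]
top [211.3 237.7] 200 [0.5222 0.3159 0.0278] [-0.993 -0.117  0.011] [0.497 0.297 0.012] [0.551 0.333 0.038]
```

Tag A lies flat in the bed. Now picking tag B.

Call:
{"method": "carry_out", "body": {
  "targets": [
    [0.2, -0.05, -3, 0, 0, 0, 4.5],
    [0, 0, -3, 0, 0, 0, 4.5],
    [0, 0, -1.5, 0, 0, 0, 4.5],
    [0, 0, -0.9, 0, 0, 0, 4.5],
    [0, 0, -0.6, 0, 0, 0, 4.5],
    [0, 0, -0.4, 0, 0, 0, 4.5],
    [0, 0, 0, 0, 0, 0, 4.5],
    [0, 0, 0, 0, 0, 0, 2.8],
    [0, 0, 0, 0, 0, 0, 2.8],
    [0, 0, 0, 0, 0, 0, 2.8],
    [0, 0, 0, 0, 0, 0, 2.8],
    [0, 0, 0, 0, 0, 0, 2.8],
    [0, 0, 0, 0, 0, 0, 2.8],
    [0, 0, 0, 0, 0, 0, 2.8],
    [0, 0, 2, 0, 0, 0, 2.8],
    [0, 0, 4, 0, 0, 0, 2.8],
    [0, 0, 4, 0, 0, 0, 2.8],
    [0, 0, 0, 0, 0, 0, 2.8]
  ]
}}

```text
time_s: 19.28
position: [0.6072, -0.3101, 0.359]
eef_rot: [[-0.1, 0.995, 0.009], [0.995, 0.101, -0.006], [-0.006, 0.008, -1.0]]
ft_force: [0.8, -0.9, -0.7]
gripper_width: 0.0316
```

Call:
{"method": "carry_out", "body": {
  "targets": [
    [-0.5, 3.59, 0, 0, 0, 0, 2.8],
    [-0.5, 3.59, 0, 0, 0, 0, 2.8],
    [-0.5, 3.59, 0, 0, 0, 0, 2.8],
    [-0.5, 3.59, 0, 0, 0, 0, 2.8],
    [-0.5, 3.59, 0, 0, 0, 0, 2.8],
    [-0.5, 3.59, 0, 0, 0, 0, 2.8],
    [-0.5, 3.59, 0, 0, 0, 0, 2.8],
    [-0.5, 3.59, 0, 0, 0, 0, 2.8],
    [-0.5, 3.59, 0, 0, 0, 0, 2.8],
    [-0.5, 3.59, 0, 0, 0, 0, 2.8],
    [-0.5, 3.59, 0, 0, 0, 0, 2.8],
    [-0.5, 3.59, 0, 0, 0, 0, 2.8],
    [-0.5, 3.59, 0, 0, 0, 0, 2.8],
    [-0.5, 3.59, 0, 0, 0, 0, 2.8],
    [-0.5, 3.59, 0, 0, 0, 0, 2.8],
    [0, 0, 0, 0, 0, 0, 2.8],
    [0, 0, 0, 0, 0, 0, 2.8],
    [0, 0, -3, 0, 0, 0, 2.8],
    [0, 0, -3, 0, 0, 0, 2.8],
    [0, 0, 0, 0, 0, 0, 2.8]
  ]
}}

```text
time_s: 20.95
position: [0.5309, 0.2274, 0.287]
eef_rot: [[-0.099, 0.995, -0.007], [0.995, 0.099, -0.002], [-0.001, -0.007, -1.0]]
ft_force: [-0.8, -0.8, -0.2]
gripper_width: 0.0317
```

Run:
```python
from h import *
st()
for n in ('side','top'):
    c=cam(n)
    for o in blobs(c,*YEL,(160,150,500,350) if n=='top' else (220,100,480,450)): print(n,o[0],o[1],*o[2:6])
```

```text
t 20.95 p [0.5309 0.2274 0.287 ] g 0.0317 F [-0.8 -0.8 -0.2]
[[-0.099, 0.995, -0.007], [0.995, 0.099, -0.002], [-0.001, -0.007, -1.0]] [ 0.29  0.57  1.79 -0.    0.79 -1.38]
side [312.8 188.2] 28 [0.5498 0.2172 0.1197] [ 0.244  0.77  -0.59 ] [0.537 0.18  0.022] [0.589 0.353 0.164]
side [295.9 194.5] 184 [0.5137 0.2993 0.0314] [-0.02  -0.706  0.707] [0.495 0.205 0.017] [0.549 0.344 0.143]
```

Call:
{"method": "carry_out", "body": {
  "targets": [
    [0, 0, -3, 0, 0, 0, 2.8],
    [0, 0, -3, 0, 0, 0, 2.8],
    [0, 0, -1, 0, 0, 0, 2.8],
    [0, 0, -0.8, 0, 0, 0, 2.8],
    [0, 0, -0.6, 0, 0, 0, 2.8],
    [0, 0, -0.4, 0, 0, 0, 2.8],
    [0, 0, -0.2, 0, 0, 0, 2.8],
    [0, 0, 0, 0, 0, 0, 2.8],
    [0, 0, 0, 0, 0, 0, 2.8]
  ]
}}

```text
time_s: 21.8
position: [0.5318, 0.2289, 0.2021]
eef_rot: [[-0.101, 0.995, 0.001], [0.995, 0.101, 0.0], [0.0, 0.001, -1.0]]
ft_force: [-1.0, -0.6, -0.0]
gripper_width: 0.0317
```

Call:
{"method": "carry_out", "body": {
  "targets": [
    [0, 0, -0.3, 0, 0, 0, 2.8],
    [0, 0, -0.2, 0, 0, 0, 2.8],
    [0, 0, 0, 0, 0, 0, 2.8],
    [0, 0, 0, 0, 0, 0, 2.8]
  ]
}}

```text
time_s: 22.13
position: [0.5317, 0.2289, 0.1968]
eef_rot: [[-0.101, 0.995, 0.001], [0.995, 0.101, 0.0], [0.0, 0.001, -1.0]]
ft_force: [-0.4, -0.6, 4.8]
gripper_width: 0.0318
```

Call:
{"method": "carry_out", "body": {
  "targets": [
    [0, 0, 0, 0, 0, 0, 4.5],
    [0, 0, 0, 0, 0, 0, 4.5],
    [0, 0, 0, 0, 0, 0, 4.5],
    [0, 0, 0, 0, 0, 0, 4.5],
    [0, 0, 1, 0, 0, 0, 4.5],
    [0, 0, 4, 0, 0, 0, 4.5],
    [0, 0, 4, 0, 0, 0, 4.5],
    [0, 0, 4, 0, 0, 0, 4.5],
    [0, 0, 4, 0, 0, 0, 4.5],
    [0, 0, 4, 0, 0, 0, 4.5],
    [0, 0, 4, 0, 0, 0, 4],
    [0, 0, 0, 0, 0, 0, 4]
  ]
}}

```text
time_s: 23.13
position: [0.5313, 0.2288, 0.455]
eef_rot: [[-0.101, 0.995, 0.012], [0.995, 0.101, 0.004], [0.002, 0.012, -1.0]]
ft_force: [-0.2, 0.1, 0.7]
gripper_width: 0.0399
```

Call:
{"method": "carry_out", "body": {
  "targets": [
    [1, 0.4, 0, 0, 0, -6.9, 4],
    [1, 0.4, 0, 0, 0, -6.9, 4],
    [1, 0.4, 0, 0, 0, -6.9, 4],
    [1, 0.4, 0, 0, 0, -6.9, 4],
    [1, 0.4, 0, 0, 0, -6.9, 4],
    [1, 0.4, 0, 0, 0, -6.9, 4],
    [1, 0.4, 0, 0, 0, -6.9, 4],
    [1, 0.4, 0, 0, 0, -6.9, 4],
    [1, 0.4, 0, 0, 0, -6.9, 4],
    [1, 0.4, 0, 0, 0, -6.9, 4],
    [1, 0.4, 0, 0, 0, -6.9, 4],
    [1, 0.4, 0, 0, 0, -6.9, 4],
    [1, 0.4, 0, 0, 0, -6.9, 4],
    [1, 0.5, 0, 0, 0, 0, 4],
    [0, 0, 0, 0, 0, 0, 4],
    [0, 0, 0, 0, 0, 0, 4]
  ]
}}

```text
time_s: 24.47
position: [0.6714, 0.2858, 0.4462]
eef_rot: [[0.994, 0.107, -0.0], [0.107, -0.994, -0.0], [-0.001, 0.0, -1.0]]
ft_force: [-0.3, 0.2, 0.1]
gripper_width: 0.0397
```

Run:
```python
from h import *
st()
for n in ('side','top'):
    c=cam(n)
    for nm,k in (('yel',YEL),('red',RED1)):
        for o in blobs(c,*k,(160,130,335,270) if n=='top' else (220,80,400,260)): print(n,nm,o[0],o[1],*o[2:6])
    x0,y0,x1,y1=(160,130,340,280) if n=='top' else (240,80,420,260)
    cv2.imwrite(f'pics/{n}4.png',cv2.resize(c['img'][y0:y1,x0:x1],(400,360))[:,:,::-1])
cv2.imwrite('pics/both4.png',np.hstack([cv2.imread(f'pics/{n}4.png') for n in ('top','side')]))
```

```text
t 24.47 p [0.6714 0.2858 0.4462] g 0.0397 F [-0.3  0.2  0.1]
[[0.994, 0.107, -0.0], [0.107, -0.994, -0.0], [-0.001, 0.0, -1.0]] [ 0.31  0.62  1.21 -0.    1.31  0.21]
side yel [295.7 196.1] 145 [0.5229 0.3134 0.0292] [-0.997 -0.073  0.001] [0.496 0.296 0.017] [0.553 0.34  0.034]
side yel [306.2 214.3] 168 [0.5305 0.2273 0.0288] [-0.99  -0.144  0.005] [0.504 0.207 0.019] [0.559 0.257 0.035]
side red [350.8 138.1] 132 [0.6712 0.2691 0.218 ] [ 0.101 -0.995  0.005] [0.657 0.183 0.213] [0.685 0.384 0.223]
top yel [241.4 233.6] 136 [0.5361 0.2237 0.0275] [-0.169 -0.136  0.976] [0.448 0.148 0.014] [0.561 0.241 0.595]
top red [233.3 171. ] 64 [0.6785 0.2207 0.2178] [-0.272 -0.086  0.958] [0.595 0.187 0.208] [0.685 0.254 0.512]
```

View pics/both4.png

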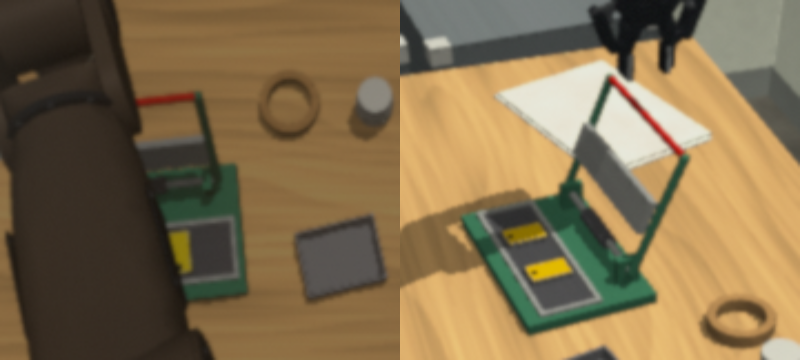

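Both tags lie flat, yellow up, in the bed at (524,232) and (549,269) in the montage. The gripper is above the lever bar, so I'm descending to grip it.

Call:
{"method": "carry_out", "body": {
  "targets": [
    [0, 0, -2, 0, 0, 0, 4],
    [0, 0, -2, 0, 0, 0, 4],
    [0, 0, -2, 0, 0, 0, 4],
    [0, 0, -1, 0, 0, 0, 4],
    [0, 0, -0.6, 0, 0, 0, 4],
    [0, 0, 0, 0, 0, 0, 4],
    [0, 0, 0, 0, 0, 0, 0.5],
    [0, 0, 0, 0, 0, 0, 0.5],
    [0, 0, 0, 0, 0, 0, 0.5],
    [0, 0, 0, 0, 0, 0, 0.5],
    [0, 0, 0, 0, 0, 0, 0.5],
    [0, 0, 0, 0, 0, 0, 0.5],
    [0, 0, 0, 0, 0, 0, 0.5],
    [0, 0, 0, 0, 0, 0, 0.5]
  ]
}}

```text
time_s: 25.73
position: [0.6719, 0.2858, 0.3718]
eef_rot: [[0.994, 0.106, 0.003], [0.106, -0.994, 0.001], [0.003, -0.001, -1.0]]
ft_force: [4.5, 1.1, 6.3]
gripper_width: 0.0081
```

```bash
python3 -c "
from arc import *
arc(1.92,1.42,10,.18,.103);arc(1.42,.72,14,.18,.103);arc(.72,-0.01,15,.18,.103)"
```

```text
[[-0.85, -0.08, 0.29, 0, 0, 0, 0.5], [-0.86, -0.09, 0.24, 0, 0, 0, 0.5], [-0.88, -0.09, 0.2, 0, 0, 0, 0.5], [-0.88, -0.09, 0.16, 0, 0, 0, 0.5], [-0.89, -0.1, 0.11, 0, 0, 0, 0.5], [-0.89, -0.09, 0.07, 0, 0, 0, 0.5], [-0.89, -0.09, 0.02, 0, 0, 0, 0.5], [-0.9, -0.09, -0.02, 0, 0, 0, 0.5], [-0.89, -0.1, -0.07, 0, 0, 0, 0.5], [-0.89, -0.09, -0.11, 0, 0, 0, 0.5]]
[[-0.88, -0.09, -0.16, 0, 0, 0, 0.5], [-0.87, -0.09, -0.2, 0, 0, 0, 0.5], [-0.86, -0.09, -0.25, 0, 0, 0, 0.5], [-0.85, -0.09, -0.29, 0, 0, 0, 0.5], [-0.84, -0.08, -0.33, 0, 0, 0, 0.5], [-0.81, -0.09, -0.37, 0, 0, 0, 0.5], [-0.8, -0.08, -0.41, 0, 0, 0, 0.5], [-0.77, -0.08, -0.45, 0, 0, 0, 0.5], [-0.75, -0.08, -0.49, 0, 0, 0, 0.5], [-0.73, -0.07, -0.53, 0, 0, 0, 0.5], [-0.7, -0.07, -0.56, 0, 0, 0, 0.5], [-0.66, -0.07, -0.6, 0, 0, 0, 0.5], [-0.64, -0.07, -0.63, 0, 0, 0, 0.5], [-0.61, -0.06, -0.66, 0, 0, 0, 0.5]]
[[-0.56, -0.06, -0.67, 0, 0, 0, 0.5], [-0.52, -0.05, -0.7, 0, 0, 0, 0.5], [-0.5, -0.05, -0.73, 0, 0, 0, 0.5], [-0.45, -0.05, -0.74, 0, 0, 0, 0.5], [-0.42, -0.04, -0.77, 0, 0, 0, 0.5], [-0.38, -0.04, -0.79, 0, 0, 0, 0.5], [-0.34, -0.04, -0.8, 0, 0, 0, 0.5], [-0.3, -0.03, -0.83, 0, 0, 0, 0.5], [-0.27, -0.03, -0.83, 0, 0, 0, 0.5], [-0.22, -0.02, -0.85, 0, 0, 0, 0.5], [-0.18, -0.02, -0.85, 0, 0, 0, 0.5], [-0.14, -0.01, -0.87, 0, 0, 0, 0.5], [-0.1, -0.01, -0.87, 0, 0, 0, 0.5], [-0.05, -0.01, -0.87, 0, 0, 0, 0.5], [-0.01, 0.0, -0.88, 0, 0, 0, 0.5]]
```

Call:
{"method": "carry_out", "body": {
  "targets": [
    [-0.85, -0.08, 0.29, 0, 0, 0, 0.5],
    [-0.86, -0.09, 0.24, 0, 0, 0, 0.5],
    [-0.88, -0.09, 0.2, 0, 0, 0, 0.5],
    [-0.88, -0.09, 0.16, 0, 0, 0, 0.5],
    [-0.89, -0.1, 0.11, 0, 0, 0, 0.5],
    [-0.89, -0.09, 0.07, 0, 0, 0, 0.5],
    [-0.89, -0.09, 0.02, 0, 0, 0, 0.5],
    [-0.9, -0.09, -0.02, 0, 0, 0, 0.5],
    [-0.89, -0.1, -0.07, 0, 0, 0, 0.5],
    [-0.89, -0.09, -0.11, 0, 0, 0, 0.5]
  ]
}}

```text
time_s: 26.57
position: [0.5836, 0.2767, 0.3812]
eef_rot: [[0.994, 0.106, 0.006], [0.106, -0.994, 0.002], [0.006, -0.001, -1.0]]
ft_force: [4.9, 1.0, 14.8]
gripper_width: 0.0074
```

Call:
{"method": "carry_out", "body": {
  "targets": [
    [-0.88, -0.09, -0.06, 0, 0, 0, 0.5],
    [-0.87, -0.09, -0.2, 0, 0, 0, 0.5],
    [-0.86, -0.09, -0.25, 0, 0, 0, 0.5],
    [-0.85, -0.09, -0.29, 0, 0, 0, 0.5],
    [-0.84, -0.08, -0.33, 0, 0, 0, 0.5],
    [-0.81, -0.09, -0.37, 0, 0, 0, 0.5],
    [-0.8, -0.08, -0.41, 0, 0, 0, 0.5],
    [-0.77, -0.08, -0.45, 0, 0, 0, 0.5]
  ]
}}

```text
time_s: 27.23
position: [0.5166, 0.2699, 0.357]
eef_rot: [[0.994, 0.106, 0.004], [0.106, -0.994, 0.001], [0.004, -0.001, -1.0]]
ft_force: [11.2, 1.7, -7.1]
gripper_width: 0.0079
```

Call:
{"method": "carry_out", "body": {
  "targets": [
    [-0.75, -0.08, -0.49, 0, 0, 0, 0.5],
    [-0.73, -0.07, -0.53, 0, 0, 0, 0.5],
    [-0.7, -0.07, -0.56, 0, 0, 0, 0.5],
    [-0.66, -0.07, -0.6, 0, 0, 0, 0.5],
    [-0.64, -0.07, -0.63, 0, 0, 0, 0.5],
    [-0.61, -0.06, -0.66, 0, 0, 0, 0.5]
  ]
}}

```text
time_s: 27.73
position: [0.4756, 0.2657, 0.3213]
eef_rot: [[0.994, 0.106, 0.003], [0.106, -0.994, 0.001], [0.003, -0.001, -1.0]]
ft_force: [6.2, 1.7, 3.7]
gripper_width: 0.0076
```

Call:
{"method": "carry_out", "body": {
  "targets": [
    [-0.56, -0.06, -0.67, 0, 0, 0, 0.5],
    [-0.52, -0.05, -0.7, 0, 0, 0, 0.5],
    [-0.5, -0.05, -0.73, 0, 0, 0, 0.5],
    [-0.45, -0.05, -0.74, 0, 0, 0, 0.5],
    [-0.42, -0.04, -0.77, 0, 0, 0, 0.5],
    [-0.38, -0.04, -0.79, 0, 0, 0, 0.5],
    [-0.34, -0.04, -0.8, 0, 0, 0, 0.5],
    [-0.3, -0.03, -0.83, 0, 0, 0, 0.5],
    [-0.27, -0.03, -0.83, 0, 0, 0, 0.5],
    [-0.22, -0.02, -0.85, 0, 0, 0, 0.5]
  ]
}}

```text
time_s: 28.57
position: [0.4365, 0.2617, 0.2442]
eef_rot: [[0.994, 0.106, 0.004], [0.106, -0.994, 0.001], [0.004, -0.001, -1.0]]
ft_force: [7.5, 2.0, 6.2]
gripper_width: 0.0074
```

Call:
{"method": "carry_out", "body": {
  "targets": [
    [-0.18, -0.02, -0.85, 0, 0, 0, 0.5],
    [-0.14, -0.01, -0.87, 0, 0, 0, 0.5],
    [-0.1, -0.01, -0.87, 0, 0, 0, 0.5],
    [-0.05, -0.01, -0.87, 0, 0, 0, 0.5],
    [-0.01, 0, -0.7, 0, 0, 0, 0.5],
    [0, 0, 0, 0, 0, 0, 0.5],
    [0, 0, 0, 0, 0, 0, 0.5]
  ]
}}

```text
time_s: 29.15
position: [0.4319, 0.2613, 0.2023]
eef_rot: [[0.994, 0.106, 0.002], [0.106, -0.994, 0.001], [0.002, -0.001, -1.0]]
ft_force: [6.7, 2.8, 5.4]
gripper_width: 0.0079
```

Call:
{"method": "carry_out", "body": {
  "targets": [
    [0, 0, -0.15, 0, 0, 0, 0.5],
    [0, 0, -0.15, 0, 0, 0, 0.5],
    [0, 0, 0, 0, 0, 0, 0.5],
    [0, 0, 0, 0, 0, 0, 0.5]
  ]
}}

```text
time_s: 29.48
position: [0.4318, 0.2612, 0.2005]
eef_rot: [[0.994, 0.105, 0.003], [0.105, -0.994, 0.001], [0.004, -0.001, -1.0]]
ft_force: [4.0, 0.9, 19.2]
gripper_width: 0.0076
```

Run:
```python
from h import *
st()
for n in ('side','top'):
    c=cam(n)
    for o in blobs(c,*RED1,(160,130,335,330) if n=='top' else (200,80,400,300)): print(n,o[0],o[1],*o[2:6])
```

```text
t 29.48 p [0.4318 0.2612 0.2005] g 0.0076 F [ 4.   0.9 19.2]
[[0.994, 0.105, 0.003], [0.105, -0.994, 0.001], [0.004, -0.001, -1.0]] [0.41 0.64 2.03 0.   0.47 0.31]
side [273.  217.9] 83 [0.4362 0.2247 0.0481] [-0.073  0.996 -0.06 ] [0.428 0.157 0.002] [0.444 0.286 0.053]
side [341.5 293.8] 68 [ 0.4829 -0.2198  0.2103] [ 0.179  0.622 -0.762] [ 0.478 -0.239  0.064] [ 0.519 -0.109  0.215]
top [250.8 264.4] 42 [0.4399 0.1918 0.0491] [-0.099 -0.003  0.995] [0.416 0.162 0.043] [0.443 0.219 0.268]
```

The force rose to 19 N, above the spring's 12 N, and the bar axis is at about 45 mm, so the lever is at its stop. I'll ride it back up.

```bash
python3 -c "
from arc import *
arc(0,.88,16,.18,.105);arc(.88,1.92,18,.18,.105)"
```

```text
[[0.03, 0.01, 0.99, 0, 0, 0, 0.5], [0.08, 0.0, 0.99, 0, 0, 0, 0.5], [0.13, 0.02, 0.98, 0, 0, 0, 0.5], [0.19, 0.02, 0.97, 0, 0, 0, 0.5], [0.24, 0.02, 0.96, 0, 0, 0, 0.5], [0.3, 0.04, 0.94, 0, 0, 0, 0.5], [0.34, 0.03, 0.93, 0, 0, 0, 0.5], [0.39, 0.04, 0.91, 0, 0, 0, 0.5], [0.45, 0.05, 0.88, 0, 0, 0, 0.5], [0.49, 0.05, 0.86, 0, 0, 0, 0.5], [0.54, 0.06, 0.83, 0, 0, 0, 0.5], [0.58, 0.06, 0.8, 0, 0, 0, 0.5], [0.62, 0.07, 0.76, 0, 0, 0, 0.5], [0.67, 0.07, 0.73, 0, 0, 0, 0.5], [0.7, 0.07, 0.69, 0, 0, 0, 0.5], [0.74, 0.08, 0.65, 0, 0, 0, 0.5]]
[[0.82, 0.08, 0.64, 0, 0, 0, 0.5], [0.85, 0.09, 0.59, 0, 0, 0, 0.5], [0.88, 0.1, 0.54, 0, 0, 0, 0.5], [0.92, 0.09, 0.49, 0, 0, 0, 0.5], [0.94, 0.1, 0.44, 0, 0, 0, 0.5], [0.96, 0.1, 0.37, 0, 0, 0, 0.5], [0.98, 0.11, 0.33, 0, 0, 0, 0.5], [1.0, 0.1, 0.26, 0, 0, 0, 0.5], [1.02, 0.11, 0.21, 0, 0, 0, 0.5], [1.02, 0.11, 0.15, 0, 0, 0, 0.5], [1.03, 0.11, 0.08, 0, 0, 0, 0.5], [1.04, 0.1, 0.03, 0, 0, 0, 0.5], [1.03, 0.11, -0.03, 0, 0, 0, 0.5], [1.03, 0.11, -0.1, 0, 0, 0, 0.5], [1.02, 0.11, -0.15, 0, 0, 0, 0.5], [1.01, 0.11, -0.21, 0, 0, 0, 0.5], [1.0, 0.1, -0.27, 0, 0, 0, 0.5], [0.98, 0.11, -0.33, 0, 0, 0, 0.5]]
```

Call:
{"method": "carry_out", "body": {
  "targets": [
    [0.03, 0.01, 1.1, 0, 0, 0, 0.5],
    [0.08, 0, 0.99, 0, 0, 0, 0.5],
    [0.13, 0.02, 0.98, 0, 0, 0, 0.5],
    [0.19, 0.02, 0.97, 0, 0, 0, 0.5],
    [0.24, 0.02, 0.96, 0, 0, 0, 0.5],
    [0.3, 0.04, 0.94, 0, 0, 0, 0.5],
    [0.34, 0.03, 0.93, 0, 0, 0, 0.5],
    [0.39, 0.04, 0.91, 0, 0, 0, 0.5],
    [0.45, 0.05, 0.88, 0, 0, 0, 0.5],
    [0.49, 0.05, 0.86, 0, 0, 0, 0.5],
    [0.54, 0.06, 0.83, 0, 0, 0, 0.5]
  ]
}}

```text
time_s: 30.5
position: [0.4639, 0.2645, 0.303]
eef_rot: [[0.994, 0.105, 0.002], [0.105, -0.994, 0.001], [0.002, -0.0, -1.0]]
ft_force: [12.1, 1.7, -7.5]
gripper_width: 0.0075
```

Call:
{"method": "carry_out", "body": {
  "targets": [
    [0.58, 0.06, 0.8, 0, 0, 0, 0.5],
    [0.62, 0.07, 0.76, 0, 0, 0, 0.5],
    [0.67, 0.07, 0.73, 0, 0, 0, 0.5],
    [0.7, 0.07, 0.69, 0, 0, 0, 0.5],
    [0.74, 0.08, 0.65, 0, 0, 0, 0.5],
    [0.82, 0.08, 0.64, 0, 0, 0, 0.5],
    [0.85, 0.09, 0.59, 0, 0, 0, 0.5],
    [0.88, 0.1, 0.54, 0, 0, 0, 0.5]
  ]
}}

```text
time_s: 31.17
position: [0.5215, 0.2705, 0.3573]
eef_rot: [[0.994, 0.106, -0.003], [0.106, -0.994, -0.001], [-0.003, 0.001, -1.0]]
ft_force: [-4.3, -1.0, 4.1]
gripper_width: 0.0075
```

Call:
{"method": "carry_out", "body": {
  "targets": [
    [0.92, 0.09, 0.49, 0, 0, 0, 0.5],
    [0.94, 0.1, 0.44, 0, 0, 0, 0.5],
    [0.96, 0.1, 0.37, 0, 0, 0, 0.5],
    [0.98, 0.11, 0.33, 0, 0, 0, 0.5],
    [1.0, 0.1, 0.26, 0, 0, 0, 0.5],
    [1.02, 0.11, 0.21, 0, 0, 0, 0.5],
    [1.02, 0.11, 0.15, 0, 0, 0, 0.5],
    [1.03, 0.11, 0.08, 0, 0, 0, 0.5]
  ]
}}

```text
time_s: 31.83
position: [0.6007, 0.2787, 0.3803]
eef_rot: [[0.994, 0.106, -0.001], [0.106, -0.994, -0.001], [-0.001, 0.001, -1.0]]
ft_force: [-1.2, -0.7, 3.7]
gripper_width: 0.0078
```

Call:
{"method": "carry_out", "body": {
  "targets": [
    [1.04, 0.1, 0.03, 0, 0, 0, 0.5],
    [1.03, 0.11, -0.03, 0, 0, 0, 0.5],
    [1.03, 0.11, -0.1, 0, 0, 0, 0.5],
    [1.02, 0.11, -0.15, 0, 0, 0, 0.5],
    [1.01, 0.11, -0.21, 0, 0, 0, 0.5],
    [1.0, 0.1, -0.27, 0, 0, 0, 0.5],
    [0.98, 0.11, -0.33, 0, 0, 0, 0.5],
    [0, 0, 0, 0, 0, 0, 0.5],
    [0, 0, 0, 0, 0, 0, 4],
    [0, 0, 0, 0, 0, 0, 4],
    [0, 0, 0, 0, 0, 0, 4],
    [0, 0, 0, 0, 0, 0, 4],
    [0, 0, 0, 0, 0, 0, 4],
    [0, 0, 1, 0, 0, 0, 4],
    [0, 0, 3, 0, 0, 0, 4],
    [0, 0, 3, 0, 0, 0, 4],
    [0, 0, 0, 0, 0, 0, 4]
  ]
}}

```text
time_s: 33.25
position: [0.6714, 0.2865, 0.4471]
eef_rot: [[0.994, 0.106, 0.009], [0.106, -0.994, 0.003], [0.009, -0.002, -1.0]]
ft_force: [0.2, -0.1, 0.8]
gripper_width: 0.0401
```

Run:
```python
from h import *
st()
for n in ('side','top'):
    c=cam(n)
    for nm,k in (('yel',YEL),('red',RED1)):
        for o in blobs(c,*k,(160,130,335,270) if n=='top' else (220,80,400,260)): print(n,nm,o[0],o[1],*o[2:6])
```

```text
t 33.25 p [0.6714 0.2865 0.4471] g 0.0401 F [ 0.2 -0.1  0.8]
[[0.994, 0.106, 0.009], [0.106, -0.994, 0.003], [0.009, -0.002, -1.0]] [ 0.31  0.62  1.21 -0.    1.3   0.21]
side yel [295.6 196.1] 146 [0.522  0.3132 0.0289] [-0.991 -0.132  0.024] [0.496 0.292 0.019] [0.551 0.342 0.034]
side yel [306.1 214.3] 169 [0.53   0.2279 0.0292] [-0.985 -0.169  0.018] [0.503 0.208 0.017] [0.558 0.259 0.035]
side red [350.9 138.2] 132 [0.6713 0.2671 0.2181] [ 0.099 -0.995  0.007] [0.658 0.181 0.213] [0.684 0.386 0.223]
top yel [241.3 233.6] 138 [0.5365 0.2238 0.0283] [-0.15  -0.131  0.98 ] [0.461 0.154 0.012] [0.56  0.242 0.583]
top red [233.5 171. ] 67 [0.6786 0.2215 0.2179] [-0.106  0.994  0.001] [0.672 0.186 0.212] [0.684 0.255 0.226]
```

The lever is back up and the tags haven't moved. Next I pick B from the bed.

Call:
{"method": "carry_out", "body": {
  "targets": [
    [-1, -0.4, 0, 0, 0, 6.9, 4.5],
    [-1, -0.4, 0, 0, 0, 6.9, 4.5],
    [-1, -0.4, 0, 0, 0, 6.9, 4.5],
    [-1, -0.4, 0, 0, 0, 6.9, 4.5],
    [-1, -0.4, 0, 0, 0, 6.9, 4.5],
    [-1, -0.4, 0, 0, 0, 6.9, 4.5],
    [-1, -0.4, 0, 0, 0, 6.9, 4.5],
    [-1, -0.4, 0, 0, 0, 6.9, 4.5],
    [-1, -0.4, 0, 0, 0, 6.9, 4.5],
    [-1, -0.4, 0, 0, 0, 6.9, 4.5],
    [-1, -0.4, 0, 0, 0, 6.9, 4.5],
    [-1, -0.4, 0, 0, 0, 6.9, 4.5],
    [-1, -0.4, 0, 0, 0, 6.9, 4.5],
    [-1, -0.6, 0, 0, 0, 0, 4.5],
    [0, 0, 0, 0, 0, 0, 4.5]
  ]
}}

```text
time_s: 34.6
position: [0.5302, 0.2279, 0.4391]
eef_rot: [[-0.101, 0.995, -0.002], [0.995, 0.101, -0.001], [-0.0, -0.002, -1.0]]
ft_force: [0.6, -0.1, -0.3]
gripper_width: 0.0449
```

```bash
cat > out.py <<'E'
from h import *
s=st(); c=cam('side'); hsv=cv2.cvtColor(c['img'],cv2.COLOR_RGB2HSV)
P=pts(c); Z=P[...,2]
m=((hsv[...,1]<75)&(hsv[...,2]<170)&(P[...,0]>.40)&(P[...,0]<.66)&(P[...,1]>-.105)&(P[...,1]<.12)&(Z<.045)&(Z>-.02)&(c['range_z']>0)).astype(np.uint8)*255
m=cv2.morphologyEx(m,cv2.MORPH_OPEN,np.ones((2,2)))
n,l,sg,ce=cv2.connectedComponentsWithStats(m); i=1+np.argmax(sg[1:,4]); print('side',sg[i],ce[i])
q=P[l==i]; r=cv2.minAreaRect((q[:,:2]*1000).astype(np.float32)); print('side out',r)
c=cam('top'); P=pts(c); hsv=cv2.cvtColor(c['img'],cv2.COLOR_RGB2HSV); Z=P[...,2]
m=((hsv[...,1]<75)&(P[...,0]>.40)&(P[...,0]<.66)&(P[...,1]>-.105)&(P[...,1]<.12)&(Z<.045)).astype(np.uint8)*255
n,l,sg,ce=cv2.connectedComponentsWithStats(m); i=1+np.argmax(sg[1:,4])
px=np.argwhere(l==i)[:,::-1].astype(np.float32); r=cv2.minAreaRect(px); print('top px',r,sg[i,4])
B=np.array([ray(c,*p,.02)[:2] for p in cv2.boxPoints(r)]); e=np.diff(B,axis=0); print('top out',B.mean(0).round(4),np.linalg.norm(e,axis=1).round(3),np.degrees(np.arctan2(e[:,1],e[:,0])).round(1))
E
python3 out.py
```

```text
t 34.6 p [0.5302 0.2279 0.4391] g 0.0449 F [ 0.6 -0.1 -0.3]
[[-0.101, 0.995, -0.002], [0.995, 0.101, -0.001], [-0.0, -0.002, -1.0]] [ 0.29  0.39  1.63  0.    1.12 -1.38]
side [ 305  255   51   45 1159] [327.2364107  275.02157032]
side out ((437.4139404296875, -383.392578125), (932.8360595703125, 122.15684509277344), 76.64833068847656)
top px ((312.85406494140625, 236.4871368408203), (27.748138427734375, 36.17912673950195), 76.60750579833984) 996
top out [0.5262 0.008 ] [0.111 0.086 0.11 ] [ -76.7 -167.2  103.2]
```

Out tray: centre about (0.526, 0.008), yaw about 13°. It hasn't moved so far. Descending on B.

Call:
{"method": "carry_out", "body": {
  "targets": [
    [0, 0, -4, 0, 0, 0, 4.5],
    [0, 0, -4, 0, 0, 0, 4.5],
    [0, 0, -4, 0, 0, 0, 4.5],
    [0, 0, -4, 0, 0, 0, 4.5],
    [0, 0, -4, 0, 0, 0, 4.5],
    [0, 0, -2, 0, 0, 0, 4.5],
    [0, 0, -1, 0, 0, 0, 4.5],
    [0, 0, -0.7, 0, 0, 0, 4.5],
    [0, 0, -0.5, 0, 0, 0, 4.5],
    [0, 0, 0, 0, 0, 0, 4.5],
    [0, 0, 0, 0, 0, 0, 2.8],
    [0, 0, 0, 0, 0, 0, 2.8],
    [0, 0, 0, 0, 0, 0, 2.8],
    [0, 0, 0, 0, 0, 0, 2.8],
    [0, 0, 0, 0, 0, 0, 2.8],
    [0, 0, 0, 0, 0, 0, 2.8]
  ]
}}

```text
time_s: 36.03
position: [0.5318, 0.2285, 0.199]
eef_rot: [[-0.1, 0.995, 0.002], [0.995, 0.1, 0.001], [0.001, 0.003, -1.0]]
ft_force: [-0.9, -0.4, 8.1]
gripper_width: 0.0308
```

Call:
{"method": "carry_out", "body": {
  "targets": [
    [0, 0, 2, 0, 0, 0, 2.8],
    [0, 0, 4, 0, 0, 0, 2.8],
    [0, 0, 2, 0, 0, 0, 2.8],
    [-0.06, -2.75, 0, 0, 0, 0.9, 2.8],
    [-0.06, -2.75, 0, 0, 0, 0.9, 2.8],
    [-0.06, -2.75, 0, 0, 0, 0.9, 2.8],
    [-0.06, -2.75, 0, 0, 0, 0.9, 2.8],
    [-0.06, -2.75, 0, 0, 0, 0.9, 2.8],
    [-0.06, -2.75, 0, 0, 0, 0.9, 2.8],
    [-0.06, -2.75, 0, 0, 0, 0.9, 2.8],
    [-0.06, -2.75, 0, 0, 0, 0.9, 2.8],
    [0, 0, 0, 0, 0, 0, 2.8],
    [0, 0, 0, 0, 0, 0, 2.8],
    [0, 0, 0, 0, 0, 0, 2.8]
  ]
}}

```text
time_s: 37.2
position: [0.5267, 0.0085, 0.278]
eef_rot: [[-0.224, 0.975, 0.001], [0.975, 0.224, 0.0], [-0.0, 0.001, -1.0]]
ft_force: [-0.2, 0.8, 0.0]
gripper_width: 0.0311
```

Run:
```python
from h import *
st(); c=cam('side'); x0,y0,x1,y1=240,130,440,330
cv2.imwrite('pics/s5.png',cv2.resize(c['img'][y0:y1,x0:x1],(600,600),interpolation=cv2.INTER_CUBIC)[:,:,::-1])
for o in blobs(c,*YEL,(220,80,400,330)): print(o[0],o[1],*o[2:6])
```

```text
t 37.2 p [0.5267 0.0085 0.278 ] g 0.0311 F [-0.2  0.8  0. ]
[[-0.224, 0.975, 0.001], [0.975, 0.224, 0.0], [-0.0, 0.001, -1.0]] [-0.11  0.53  1.93  0.    0.69 -1.91]
[295.4 196.2] 152 [0.5222 0.3137 0.0289] [-0.976 -0.216  0.023] [0.494 0.292 0.02 ] [0.549 0.344 0.034]
[323.  248.6] 100 [0.5138 0.0072 0.1083] [-0.412 -0.906  0.093] [ 0.499 -0.015  0.103] [0.529 0.026 0.142]
```

View pics/s5.png

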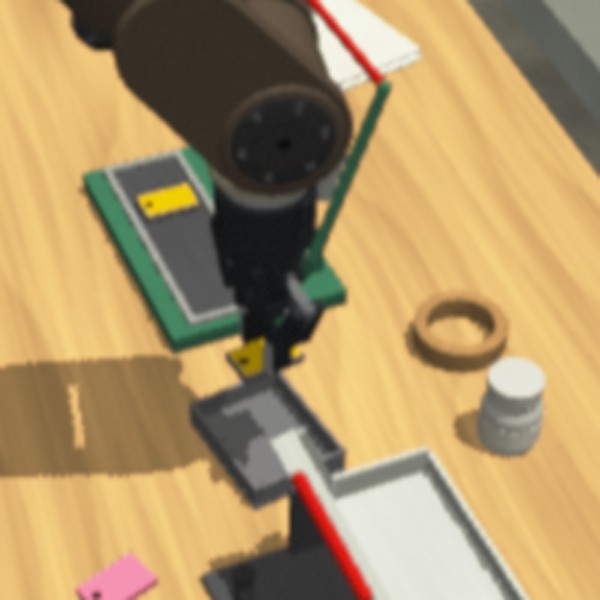

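Tag B is held flat over the out tray, with its yellow face at (250,357) in the crop. Lowering it.

Call:
{"method": "carry_out", "body": {
  "targets": [
    [0, 0, -2.5, 0, 0, 0, 2.8],
    [0, 0, -2.5, 0, 0, 0, 2.8],
    [0, 0, -2, 0, 0, 0, 2.8],
    [0, 0, -1, 0, 0, 0, 2.8],
    [0, 0, -0.7, 0, 0, 0, 2.8],
    [0, 0, -0.4, 0, 0, 0, 2.8],
    [0, 0, -0.2, 0, 0, 0, 2.8],
    [0, 0, 0, 0, 0, 0, 2.8],
    [0, 0, 0, 0, 0, 0, 2.8]
  ]
}}

```text
time_s: 38.0
position: [0.5269, 0.0085, 0.1852]
eef_rot: [[-0.224, 0.974, 0.001], [0.974, 0.224, -0.0], [-0.0, 0.001, -1.0]]
ft_force: [-0.0, 0.0, -0.7]
gripper_width: 0.0311
```

Call:
{"method": "carry_out", "body": {
  "targets": [
    [0, 0, -0.2, 0, 0, 0, 2.8],
    [0, 0, -0.1, 0, 0, 0, 2.8],
    [0, 0, 0, 0, 0, 0, 2.8],
    [0, 0, 0, 0, 0, 0, 4.6],
    [0, 0, 0, 0, 0, 0, 4.6],
    [0, 0, 0, 0, 0, 0, 4.6],
    [0, 0, 0, 0, 0, 0, 4.6],
    [0, 0, 1, 0, 0, 0, 4.6],
    [0, 0, 3, 0, 0, 0, 4.6],
    [0, 0, 4, 0, 0, 0, 4.6],
    [0, 0, 4, 0, 0, 0, 4.6],
    [-0.05, 3.1, 0, 0, 0, -0.7, 4.6],
    [-0.05, 3.1, 0, 0, 0, -0.7, 4.6],
    [-0.05, 3.1, 0, 0, 0, -0.7, 4.6],
    [-0.05, 3.1, 0, 0, 0, -0.7, 4.6],
    [-0.05, 3.1, 0, 0, 0, -0.7, 4.6],
    [-0.05, 3.1, 0, 0, 0, -0.7, 4.6],
    [-0.05, 3.1, 0, 0, 0, -0.7, 4.6],
    [-0.05, 3.1, 0, 0, 0, -0.7, 4.6],
    [0, 3.1, 0, 0, 0, -0.9, 4.6]
  ]
}}

```text
time_s: 39.67
position: [0.5223, 0.2889, 0.3023]
eef_rot: [[-0.112, 0.994, 0.0], [0.994, 0.112, 0.0], [0.0, 0.0, -1.0]]
ft_force: [0.3, -0.1, -0.5]
gripper_width: 0.0455
```

Call:
{"method": "carry_out", "body": {
  "targets": [
    [0, 2.5, 0, 0, 0, -0.7, 4.5],
    [0, 0, 0, 0, 0, 0, 4.5],
    [0, 0, 0, 0, 0, 0, 4.5],
    [0, 0, 0, 0, 0, 0, 4.5]
  ]
}}

```text
time_s: 40.0
position: [0.5225, 0.312, 0.3018]
eef_rot: [[-0.101, 0.995, -0.0], [0.995, 0.101, -0.0], [-0.0, -0.0, -1.0]]
ft_force: [-0.3, -0.7, -1.1]
gripper_width: 0.0453
```

Run:
```python
from h import *
st()
for n in ('side','top'):
    c=cam(n)
    for o in blobs(c,*YEL,(160,130,345,300) if n=='top' else (220,80,400,330)): print(n,o[0],o[1],*o[2:6])
```

```text
t 40.0 p [0.5225 0.312  0.3018] g 0.0453 F [-0.3 -0.7 -1.1]
[[-0.101, 0.995, -0.0], [0.995, 0.101, -0.0], [-0.0, -0.0, -1.0]] [ 0.43  0.58  1.7  -0.    0.85 -1.24]
side [295.4 196.2] 151 [0.5219 0.3131 0.029 ] [-0.988 -0.156  0.   ] [0.495 0.293 0.017] [0.549 0.345 0.035]
side [327.1 273.2] 193 [0.5238 0.013  0.0133] [-0.318 -0.733  0.601] [ 0.498 -0.126  0.009] [0.553 0.034 0.164]
top [307.  235.2] 175 [0.5318 0.0261 0.0121] [-0.978 -0.206  0.028] [ 0.504  0.008 -0.003] [0.558 0.045 0.022]
```

Call:
{"method": "carry_out", "body": {
  "targets": [
    [0, 0.15, -3, 0, 0, 0, 4.5],
    [0, 0, -3, 0, 0, 0, 4.5],
    [0, 0, -2, 0, 0, 0, 4.5],
    [0, 0, -1, 0, 0, 0, 4.5],
    [0, 0, -0.8, 0, 0, 0, 4.5],
    [0, 0, -0.5, 0, 0, 0, 4.5],
    [0, 0, 0, 0, 0, 0, 4.5],
    [0, 0, 0, 0, 0, 0, 2.8],
    [0, 0, 0, 0, 0, 0, 2.8],
    [0, 0, 0, 0, 0, 0, 2.8],
    [0, 0, 0, 0, 0, 0, 2.8],
    [0, 0, 0, 0, 0, 0, 2.8],
    [0, 0, 0, 0, 0, 0, 2.8],
    [0, 0, 2, 0, 0, 0, 2.8],
    [0, 0, 4, 0, 0, 0, 2.8],
    [0, 0, 4, 0, 0, 0, 2.8],
    [0, 0, 0, 0, 0, 0, 2.8],
    [0, 0, 0, 0, 0, 0, 2.8]
  ]
}}

```text
time_s: 41.6
position: [0.5227, 0.314, 0.3012]
eef_rot: [[-0.101, 0.995, 0.005], [0.995, 0.101, 0.002], [0.002, 0.005, -1.0]]
ft_force: [0.2, -0.4, -0.9]
gripper_width: 0.0306
```

```bash
python3 out.py | grep -v side
python3 - <<'E'
from h import *
for n in ('side','top'):
    c=cam(n)
    for o in blobs(c,*YEL,(160,130,345,300) if n=='top' else (220,80,400,330)): print(n,o[0],o[1],*o[2:6],o[6])
x0,y0,x1,y1=(250,150,370,300); cv2.imwrite('pics/t6.png',cv2.resize(c['img'][y0:y1,x0:x1],None,fx=4,fy=4,interpolation=cv2.INTER_CUBIC)[:,:,::-1])
E
```

```text
t 41.6 p [0.5227 0.314  0.3012] g 0.0306 F [ 0.2 -0.4 -0.9]
[[-0.101, 0.995, 0.005], [0.995, 0.101, 0.002], [0.002, 0.005, -1.0]] [ 0.43  0.59  1.7   0.    0.85 -1.24]
top px ((305.116943359375, 234.0911865234375), (27.748138427734375, 35.947505950927734), 76.60750579833984) 780
top out [0.5337 0.0316] [0.11  0.086 0.11 ] [ -76.7 -167.1  103.2]
side [288.6 169.6] 47 [0.5064 0.3091 0.1281] [-0.216 -0.976  0.035] [0.496 0.292 0.124] [0.516 0.326 0.133] ((288.44122314453125, 169.76470947265625), (7.033533096313477, 6.790997505187988), 75.96376037597656)
side [328.  267.6] 215 [0.5326 0.0298 0.013 ] [-0.97  -0.242 -0.008] [0.505 0.008 0.008] [0.562 0.051 0.019] ((328.0444030761719, 267.6065368652344), (10.69230842590332, 21.4615421295166), 67.38013458251953)
top [304.8 234.4] 176 [0.5345 0.0323 0.0123] [-0.978 -0.204 -0.035] [0.507 0.014 0.002] [0.561 0.051 0.026] ((304.7353210449219, 234.4412078857422), (16.73495864868164, 10.429031372070312), 75.96376037597656)
```

View pics/t6.png

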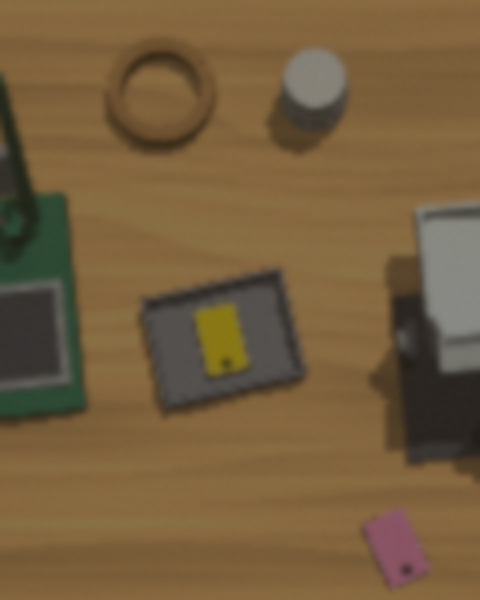

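The out tray has been knocked aside to about (0.534, 0.031), with the same yaw, and B is still flat in it. I'm carrying A there and will check again before lowering.

Call:
{"method": "carry_out", "body": {
  "targets": [
    [0.12, -3.14, 0, 0, 0, 0.8, 2.8],
    [0.12, -3.14, 0, 0, 0, 0.8, 2.8],
    [0.12, -3.14, 0, 0, 0, 0.8, 2.8],
    [0.12, -3.14, 0, 0, 0, 0.8, 2.8],
    [0.12, -3.14, 0, 0, 0, 0.8, 2.8],
    [0.12, -3.14, 0, 0, 0, 0.8, 2.8],
    [0.12, -3.14, 0, 0, 0, 0.8, 2.8],
    [0.12, -3.14, 0, 0, 0, 0.8, 2.8],
    [0.12, -3.14, 0, 0, 0, 0.8, 2.8],
    [0, 0, 0, 0, 0, 0, 2.8],
    [0, 0, 0, 0, 0, 0, 2.8],
    [0, 0, -2, 0, 0, 0, 2.8],
    [0, 0, 0, 0, 0, 0, 2.8]
  ]
}}

```text
time_s: 42.88
position: [0.5329, 0.032, 0.2759]
eef_rot: [[-0.225, 0.974, -0.004], [0.974, 0.225, 0.0], [0.001, -0.004, -1.0]]
ft_force: [-0.8, -0.7, -0.8]
gripper_width: 0.0302
```

Run:
```python
from h import *
st(); c=cam('side'); x0,y0,x1,y1=240,180,440,330
cv2.imwrite('pics/s7.png',cv2.resize(c['img'][y0:y1,x0:x1],(600,450),interpolation=cv2.INTER_CUBIC)[:,:,::-1])
for o in blobs(c,*YEL,(220,80,400,330)): print(o[0],o[1],*o[2:6])
```

```text
t 42.88 p [0.5329 0.032  0.2759] g 0.0302 F [-0.8 -0.7 -0.8]
[[-0.225, 0.974, -0.004], [0.974, 0.225, 0.0], [0.001, -0.004, -1.0]] [-0.06  0.54  1.91  0.    0.7  -1.86]
[321.7 242.5] 102 [0.5174 0.0315 0.1055] [-0.304 -0.953  0.011] [0.504 0.013 0.1  ] [0.532 0.047 0.11 ]
[328.2 267.6] 206 [0.5329 0.0294 0.0132] [-0.974 -0.225  0.004] [0.506 0.008 0.007] [0.561 0.05  0.02 ]
```

View pics/s7.png

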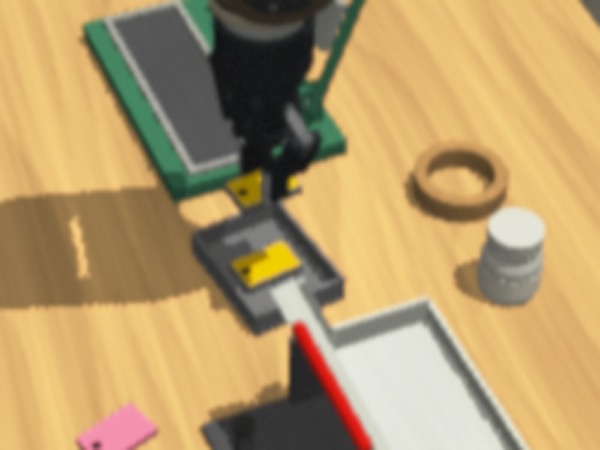

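A is held flat above B, so I'm lowering it until it touches.

Call:
{"method": "carry_out", "body": {
  "targets": [
    [0, -0.1, -3, 0, 0, 0, 2.8],
    [0, 0, -2, 0, 0, 0, 2.8],
    [0, 0, -1.2, 0, 0, 0, 2.8],
    [0, 0, -0.8, 0, 0, 0, 2.8],
    [0, 0, -0.5, 0, 0, 0, 2.8],
    [0, 0, -0.4, 0, 0, 0, 2.8],
    [0, 0, 0, 0, 0, 0, 2.8],
    [0, 0, 0, 0, 0, 0, 2.8]
  ]
}}

```text
time_s: 43.6
position: [0.5337, 0.0305, 0.2]
eef_rot: [[-0.225, 0.974, 0.001], [0.974, 0.225, 0.0], [-0.0, 0.001, -1.0]]
ft_force: [-1.4, -0.2, 0.6]
gripper_width: 0.0302
```

Call:
{"method": "carry_out", "body": {
  "targets": [
    [0, 0, -0.2, 0, 0, 0, 2.8],
    [0, 0, -0.2, 0, 0, 0, 2.8],
    [0, 0, -0.1, 0, 0, 0, 2.8],
    [0, 0, 0, 0, 0, 0, 2.8]
  ]
}}

```text
time_s: 43.93
position: [0.5335, 0.0303, 0.1945]
eef_rot: [[-0.224, 0.975, -0.0], [0.975, 0.224, 0.0], [0.0, -0.0, -1.0]]
ft_force: [0.1, -0.8, -0.9]
gripper_width: 0.0305
```

Call:
{"method": "carry_out", "body": {
  "targets": [
    [0, 0, -0.2, 0, 0, 0, 2.8],
    [0, 0, 0, 0, 0, 0, 2.8],
    [0, 0, 0, 0, 0, 0, 2.8]
  ]
}}

```text
time_s: 44.18
position: [0.5336, 0.0303, 0.1928]
eef_rot: [[-0.224, 0.975, 0.001], [0.975, 0.224, 0.0], [-0.0, 0.001, -1.0]]
ft_force: [-0.5, -0.5, 4.4]
gripper_width: 0.0306
```

Contact felt. I'm releasing, lifting, and going back to the turn-over tray's handle.

Call:
{"method": "carry_out", "body": {
  "targets": [
    [0, 0, 0, 0, 0, 0, 4.6],
    [0, 0, 0, 0, 0, 0, 4.6],
    [0, 0, 0, 0, 0, 0, 4.6],
    [0, 0, 0, 0, 0, 0, 4.6],
    [0, 0, 1, 0, 0, 0, 4.6],
    [0, 0, 4, 0, 0, 0, 4.6],
    [0, 0, 4, 0, 0, 0, 4],
    [0, 0, 4, 0, 0, 0, 4],
    [0, 0, 4, 0, 0, 0, 4],
    [0, 0, 4, 0, 0, 0, 4],
    [0, 0, 2, 0, 0, 0, 4],
    [0, 0, 0, 0, 0, 0, 4]
  ]
}}

```text
time_s: 45.18
position: [0.5332, 0.0304, 0.4281]
eef_rot: [[-0.225, 0.974, 0.008], [0.974, 0.225, -0.0], [-0.002, 0.008, -1.0]]
ft_force: [-0.4, -0.5, 0.2]
gripper_width: 0.0402
```

Call:
{"method": "carry_out", "body": {
  "targets": [
    [-0.33, -2.04, 0, 0, 0, -7, 4],
    [-0.33, -2.04, 0, 0, 0, -7, 4],
    [-0.33, -2.04, 0, 0, 0, -7, 4],
    [-0.33, -2.04, 0, 0, 0, -7, 4],
    [-0.33, -2.04, 0, 0, 0, -7, 4],
    [-0.33, -2.04, 0, 0, 0, -7, 4],
    [-0.33, -2.04, 0, 0, 0, -7, 4],
    [-0.33, -2.04, 0, 0, 0, -7, 4],
    [-0.33, -2.04, 0, 0, 0, -7, 4],
    [-0.33, -2.04, 0, 0, 0, -7, 4],
    [-0.33, -2.04, 0, 0, 0, -7, 4],
    [-0.33, -2.04, 0, 0, 0, -7, 4],
    [-0.33, -2.04, 0, 0, 0, -7, 4],
    [-0.33, -2.04, 0, 0, 0, -7, 4],
    [0, 0, 0, 0, 0, 0, 3.5],
    [0, 0, 0, 0, 0, 0, 3.5],
    [0, 0, 0, 0, 0, 0, 3.5]
  ]
}}

```text
time_s: 46.6
position: [0.4872, -0.2548, 0.4223]
eef_rot: [[0.996, 0.089, -0.001], [0.089, -0.996, 0.001], [-0.001, -0.001, -1.0]]
ft_force: [-0.0, 0.2, 0.2]
gripper_width: 0.0349
```

Run:
```python
from h import *
st()
for n in ('side','top'):
    c=cam(n)
    for nm,k in (('yel',YEL),('red',RED1)):
        for o in blobs(c,*k,(270,130,500,300) if n=='top' else (220,200,480,400)): print(n,nm,o[0],o[1],*o[2:6])
from arc import *
arc(1.22,.62,10,.14,.092); arc(.62,0,11,.14,.092)
```

```text
t 46.6 p [ 0.4872 -0.2548  0.4223] g 0.0349 F [-0.   0.2  0.2]
[[0.996, 0.089, -0.001], [0.089, -0.996, 0.001], [-0.001, -0.001, -1.0]] [-0.6   0.37  1.72  0.    1.05 -0.69]
side yel [330.4 266.3] 46 [0.5344 0.0172 0.023 ] [ 0.208  0.651 -0.73 ] [ 0.44  -0.272  0.018] [0.543 0.037 0.352]
side red [352.6 313.7] 197 [ 0.4878 -0.2698  0.2104] [ 0.187  0.628 -0.756] [ 0.469 -0.311  0.007] [ 0.544 -0.111  0.261]
top yel [305.1 234.4] 181 [0.5319 0.032  0.0214] [-0.977 -0.212  0.025] [0.505 0.014 0.014] [0.559 0.05  0.03 ]
[[-0.78, -0.07, -0.31, 0, 0, 0, 0.5], [-0.75, -0.07, -0.36, 0, 0, 0, 0.5], [-0.74, -0.07, -0.41, 0, 0, 0, 0.5], [-0.71, -0.07, -0.44, 0, 0, 0, 0.5], [-0.68, -0.06, -0.49, 0, 0, 0, 0.5], [-0.65, -0.06, -0.53, 0, 0, 0, 0.5], [-0.61, -0.06, -0.57, 0, 0, 0, 0.5], [-0.58, -0.05, -0.6, 0, 0, 0, 0.5], [-0.55, -0.05, -0.64, 0, 0, 0, 0.5], [-0.51, -0.05, -0.67, 0, 0, 0, 0.5]]
[[-0.43, -0.04, -0.65, 0, 0, 0, 0.5], [-0.41, -0.03, -0.68, 0, 0, 0, 0.5], [-0.36, -0.04, -0.7, 0, 0, 0, 0.5], [-0.32, -0.03, -0.72, 0, 0, 0, 0.5], [-0.28, -0.02, -0.74, 0, 0, 0, 0.5], [-0.24, -0.03, -0.75, 0, 0, 0, 0.5], [-0.2, -0.01, -0.76, 0, 0, 0, 0.5], [-0.15, -0.02, -0.77, 0, 0, 0, 0.5], [-0.11, -0.01, -0.79, 0, 0, 0, 0.5], [-0.07, 0.0, -0.78, 0, 0, 0, 0.5], [-0.02, -0.01, -0.79, 0, 0, 0, 0.5]]
```

A is stacked on B, with its top at z ≈ 22 mm. Gripping the tray handle.

Call:
{"method": "carry_out", "body": {
  "targets": [
    [0, 0, -2, 0, 0, 0, 3.5],
    [0, 0, -2, 0, 0, 0, 3.5],
    [0, 0, -1.3, 0, 0, 0, 3.5],
    [0, 0, -0.6, 0, 0, 0, 3.5],
    [0, 0, 0, 0, 0, 0, 3.5],
    [0, 0, 0, 0, 0, 0, 0.5],
    [0, 0, 0, 0, 0, 0, 0.5],
    [0, 0, 0, 0, 0, 0, 0.5],
    [0, 0, 0, 0, 0, 0, 0.5],
    [0, 0, 0, 0, 0, 0, 0.5],
    [0, 0, 0, 0, 0, 0, 0.5],
    [0, 0, 0, 0, 0, 0, 0.5]
  ]
}}

```text
time_s: 47.7
position: [0.4875, -0.2552, 0.3645]
eef_rot: [[0.996, 0.087, 0.002], [0.087, -0.996, -0.001], [0.002, 0.001, -1.0]]
ft_force: [0.5, 2.6, 5.6]
gripper_width: 0.0079
```

Call:
{"method": "carry_out", "body": {
  "targets": [
    [-0.78, -0.07, -0.31, 0, 0, 0, 0.5],
    [-0.75, -0.07, -0.36, 0, 0, 0, 0.5],
    [-0.74, -0.07, -0.41, 0, 0, 0, 0.5],
    [-0.71, -0.07, -0.44, 0, 0, 0, 0.5],
    [-0.68, -0.06, -0.49, 0, 0, 0, 0.5],
    [-0.65, -0.06, -0.53, 0, 0, 0, 0.5],
    [-0.61, -0.06, -0.57, 0, 0, 0, 0.5]
  ]
}}

```text
time_s: 48.28
position: [0.438, -0.26, 0.3329]
eef_rot: [[0.996, 0.087, 0.002], [0.087, -0.996, -0.001], [0.002, 0.001, -1.0]]
ft_force: [10.5, 0.6, -3.5]
gripper_width: 0.008
```

Call:
{"method": "carry_out", "body": {
  "targets": [
    [-0.58, -0.05, -0.6, 0, 0, 0, 0.5],
    [-0.55, -0.05, -0.64, 0, 0, 0, 0.5],
    [-0.51, -0.05, -0.67, 0, 0, 0, 0.5],
    [-0.43, -0.04, -0.65, 0, 0, 0, 0.5],
    [-0.41, -0.03, -0.68, 0, 0, 0, 0.5],
    [-0.36, -0.04, -0.7, 0, 0, 0, 0.5],
    [-0.32, -0.03, -0.72, 0, 0, 0, 0.5]
  ]
}}

```text
time_s: 48.87
position: [0.4066, -0.2631, 0.2855]
eef_rot: [[0.996, 0.086, 0.002], [0.086, -0.996, -0.001], [0.002, 0.001, -1.0]]
ft_force: [9.4, 1.2, 2.2]
gripper_width: 0.0078
```

Call:
{"method": "carry_out", "body": {
  "targets": [
    [-0.28, -0.02, -0.74, 0, 0, 0, 0.5],
    [-0.24, -0.03, -0.75, 0, 0, 0, 0.5],
    [-0.2, -0.01, -0.76, 0, 0, 0, 0.5],
    [-0.15, -0.02, -0.77, 0, 0, 0, 0.5],
    [-0.11, -0.01, -0.79, 0, 0, 0, 0.5],
    [-0.07, 0, -0.78, 0, 0, 0, 0.5],
    [-0.02, -0.01, -0.7, 0, 0, 0, 0.5],
    [0, 0, 0, 0, 0, 0, 0.5],
    [0, 0, 0, 0, 0, 0, 0.5]
  ]
}}

```text
time_s: 49.62
position: [0.3965, -0.2644, 0.2328]
eef_rot: [[0.996, 0.087, 0.003], [0.087, -0.996, -0.002], [0.003, 0.003, -1.0]]
ft_force: [11.2, -1.1, -1.1]
gripper_width: 0.0078
```

Call:
{"method": "carry_out", "body": {
  "targets": [
    [0, 0, -0.2, 0, 0, 0, 0.5],
    [0, 0, 0, 0, 0, 0, 0.5],
    [0, 0, 0, 0, 0, 0, 3.5],
    [0, 0, 0, 0, 0, 0, 3.5],
    [0, 0, 0, 0, 0, 0, 3.5],
    [0, 0, 0, 0, 0, 0, 3.5],
    [0, 0, 0, 0, 0, 0, 3.5],
    [0, 0, 1, 0, 0, 0, 3.5],
    [0, 0, 3, 0, 0, 0, 3.5],
    [0, 0, 4, 0, 0, 0, 3.5],
    [0, 0, 4, 0, 0, 0, 3.5],
    [0, 0, 4, 0, 0, 0, 3.5],
    [0, -4, 0, 0, 0, 0, 3.5],
    [0, -4, 0, 0, 0, 0, 3.5],
    [0, -4, 0, 0, 0, 0, 3.5],
    [0, -4, 0, 0, 0, 0, 3.5],
    [0, -4, 0, 0, 0, 0, 3.5],
    [0, 0, 0, 0, 0, 0, 3.5],
    [0, 0, 0, 0, 0, 0, 3.5],
    [0, 0, 0, 0, 0, 0, 3.5]
  ]
}}

```text
time_s: 51.28
position: [0.3956, -0.4635, 0.3903]
eef_rot: [[0.996, 0.086, -0.001], [0.086, -0.996, 0.001], [-0.001, -0.002, -1.0]]
ft_force: [0.1, -0.2, 0.5]
gripper_width: 0.0349
```

```bash
python3 out.py | grep -v side
python3 - <<'E'
from h import *
for n in ('side','top'):
    c=cam(n)
    for nm,k in (('yel',YEL),('red',RED1)):
        for o in blobs(c,*k,(160,130,500,320) if n=='top' else (220,100,480,420)): print(n,nm,o[0],o[1],*o[2:6])
cv2.imwrite('pics/s8.png',cv2.resize(c['img'][130:320,160:500],None,fx=2.2,fy=2.2,interpolation=cv2.INTER_CUBIC)[:,:,::-1])
E
```

```text
t 51.28 p [ 0.3956 -0.4635  0.3903] g 0.0349 F [ 0.1 -0.2  0.5]
[[0.996, 0.086, -0.001], [0.086, -0.996, 0.001], [-0.001, -0.002, -1.0]] [-0.97  0.48  1.62  0.    1.04 -1.06]
top px ((305.1507873535156, 234.1409912109375), (27.828277587890625, 35.95917510986328), 76.75948333740234) 779
top out [0.5336 0.0315] [0.11  0.086 0.11 ] [ -76.8 -167.3  103. ]
side red [350.5 137.9] 122 [0.6704 0.2751 0.2178] [ 0.103 -0.995  0.002] [0.657 0.183 0.213] [0.685 0.385 0.222]
top yel [305.1 234.4] 181 [0.5319 0.032  0.0216] [-0.976 -0.216 -0.029] [0.505 0.014 0.011] [0.559 0.05  0.033]
top red [208.6 173.5] 180 [0.6719 0.2889 0.2183] [-0.1    0.995 -0.004] [0.659 0.187 0.209] [0.684 0.385 0.226]
top red [414.6 275.9] 36 [ 0.3996 -0.2883  0.0785] [ 0.063 -0.202 -0.977] [ 0.358 -0.312  0.071] [ 0.403 -0.157  0.73 ]
```

View pics/s8.png

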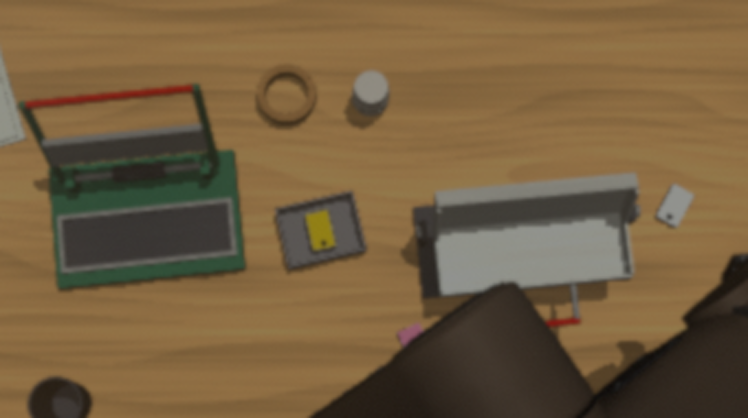

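All the end conditions look met, so I'm handing in.

```bash
python3 -c "
from h import *
env.job_done(); st()"
```

```text
the job is handed in; nothing more can be done
the job is handed in; nothing more can be done
```

I finished the job and handed it in after about 51 s of robot time; it reports no verdict, so this rests on my own checks. Two tags were present.

**What I did:**
- **Turn-over:** I swung the tray to about 1.83 rad so both tags tumbled yellow up, then set it to 1.22 rad to pick them.
- **Press:** I laid both tags side by side in the press bed and pulled the lever down. It was at its stop, with 19 N at the wrist and the bar axis about 45 mm above the table. I then guided it back up in the grip.
- **Out tray:** I stacked both tags in it. It was knocked about 2.5 cm aside partway through, so I re-measured it before placing the second tag.
- **Finish:** I swung the turn-over tray back to its start.

**Last checks (cameras):**
- The top tag is yellow up and centred in the out tray, with its surface at about 22 mm, as expected for two flat tags. The lower tag is hidden in that view; it was last seen flat and yellow up.
- The lever bar is back where it started.
- The visible part of the tray handle is at about 78 mm, as at the start. The gripper height when I let go put it within about 0.02 rad of the start.
- The tape roll, glue jar and pen cup looked unmoved, judged by eye only.
- The gripper is clear of everything.

**Problem on the way:** on the first tray swing my assumed arc was slightly off, and the force reached about 37 N before I corrected it. The wrist limit is 120 N, but the limit for the arm or gripper body pressing on something is 40 N. I believe the force came through the gripped handle only.

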